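Pack away the fixture set

TASK

Pack away the milling fixture set: stand each bearing block that lies on the bench in its own pocket of the wooden rack, flange down on the pocket floor and bore end up, and slide open the lidded box, put every clamping fitting there is (strap, step block, spanner) into it, then slide its lid fully shut. There may be fewer than three of each; leave everything else on the bench where it is.

Things in the scene. Friction and masses are not known exactly. Their poses are not given: they have to be found in the camera images.
- rack: fixed low light-wood block, 86 (x) x 320 (y) x 19 mm high, with three equal rectangular pockets in a row along its y axis, each 54 (x) x 78 (y) mm and 11 mm deep with a black lined floor; origin at the middle of its underside, z up
- pocket0 (a point): centre of the floor of pocket 0, 8 mm above the bench and 11 mm below the rack's top; y = -103 mm in the rack's frame; axes as the rack's
- pocket1 (a point): centre of the floor of pocket 1, 8 mm above the bench and 11 mm below the rack's top; y = 0 mm in the rack's frame; axes as the rack's
- pocket2 (a point): centre of the floor of pocket 2, 8 mm above the bench and 11 mm below the rack's top; y = 103 mm in the rack's frame; axes as the rack's
- block0: aluminium bearing block, 400 g, may be absent: flange plate 48 (x) x 70 (y) x 10 mm, its ears 13 mm proud at +y and -y of a body 48 x 44 mm that runs on to z = 75 mm, where a brass bush with dark bore shows. Origin: centre of the flange's outer face, z into the body. Starts lying on a 48 mm deep side (z, ears level, origin 24 mm up), flange pointing away from the robot base within 0.5 rad
- block1: aluminium bearing block, 400 g, may be absent: flange plate 48 (x) x 70 (y) x 10 mm, its ears 13 mm proud at +y and -y of a body 48 x 44 mm that runs on to z = 75 mm, where a brass bush with dark bore shows. Origin: centre of the flange's outer face, z into the body. Starts lying on a 48 mm deep side (z, ears level, origin 24 mm up), flange pointing away from the robot base within 0.5 rad
- block2: aluminium bearing block, 400 g, may be absent: flange plate 48 (x) x 70 (y) x 10 mm, its ears 13 mm proud at +y and -y of a body 48 x 44 mm that runs on to z = 75 mm, where a brass bush with dark bore shows. Origin: centre of the flange's outer face, z into the body. Starts lying on a 48 mm deep side (z, ears level, origin 24 mm up), flange pointing away from the robot base within 0.5 rad
- kitbox: fixed open-topped wooden box 200 (x) x 180 (y) x 55 mm high, walls and floor 7 mm thick, under a sliding plywood lid; origin at the middle of its underside, x the way the lid slides open
- box_floor (a point): centre of the box's inner floor, 7 mm above the bench
- lid (a joint): how far the lid is slid open along the box's +x (outwards and to the left as the robot faces), m: 0 closed, covering the box; 0.16 the stop; about 1.5 N of friction, stays where left. Lid 200 mm long, 8 mm thick, its top 65 mm above the bench; slid right open it clears the box's inside from the near wall to x = +60 mm of the box frame
- lid_grip (a point): middle of the lid's handle, a dark wood ridge 16 mm thick along the box's x, 70 mm long along its y, rising from the lid's top to 93 mm above the bench; the point is 81 mm above the bench and, with the lid closed, at x = -75 mm, y = 0 of the box frame; it moves with the lid
- strap: flat steel clamp strap 110 (x) x 30 (y) x 14 mm with a slot, 300 g, may be absent; origin at the middle of its underside
- stepblock: dark steel step block 80 (x) x 30 (y) mm, 12 mm high over its full length, 22 mm from x = -14 to 40 mm and 32 mm from x = 12 to 40 mm, 320 g, may be absent; origin at the middle of its underside
- spanner: open-ended steel spanner 10 mm thick, handle 16 mm wide from x = -60 to 38 mm, jaw 34 mm wide from there to 69 mm, 140 g, may be absent; origin on its underside, in the handle
- oil_bottle: blue plastic bottle, 170 mm tall; not part of the job, to be left where it is; origin in the middle of its underside
- tin: plain steel tin, 75 mm tall; not part of the job, to be left where it is; origin in the middle of its underside
- hammer: hammer lying down; not part of the job, to be left where it is; origin in the middle of its underside
- screwdriver: screwdriver lying down; not part of the job, to be left where it is; origin in the middle of its underside
- collar: dark steel ring, 60 mm across; not part of the job, to be left where it is; origin in the middle of its underside
- mug: white mug, 90 mm tall; not part of the job, to be left where it is; origin in the middle of its underside
There are look-alikes about, which are no part of the job. Leave any blue or green look-alike of the block0 alone.

How it is judged (in metres and radians):
On the way:
1. the box's lid is slid open, by at least 80 mm (value of joint lid above 0.08 m), for 0.2 s.
At the end, for the whole second after the job is handed in: every bearing block present stands flange down in a rack pocket (origin within 8 mm of the centre of that pocket's floor, upright within 0.12 rad), every fitting present lies inside the box, the lid is shut to within 10 mm, and all is at rest ((distance between block0 and pocket0 below 0.008 m or distance between block0 and pocket1 below 0.008 m or distance between block0 and pocket2 below 0.008 m) and angle between each of block0, block1, block2's own z axis and vertical below 0.12 rad and linear speed of each of block0, block1, block2, strap, stepblock, spanner below 0.02 m/s and (distance between block1 and pocket0 below 0.008 m or distance between block1 and pocket1 below 0.008 m or distance between block1 and pocket2 below 0.008 m) and (distance between block2 and pocket0 below 0.008 m or distance between block2 and pocket1 below 0.008 m or distance between block2 and pocket2 below 0.008 m) and x of strap in the frame of kitbox between -0.095 and 0.095 m and y of strap in the frame of kitbox between -0.085 and 0.085 m and height (world z) of each of strap, stepblock, spanner below 0.054 m and x of stepblock in the frame of kitbox between -0.095 and 0.095 m and y of stepblock in the frame of kitbox between -0.085 and 0.085 m and x of spanner in the frame of kitbox between -0.095 and 0.095 m and y of spanner in the frame of kitbox between -0.085 and 0.085 m and value of joint lid below 0.01 m); the robot touches nothing.
It fails at once if something that is not part of the job is moved more than 5 cm (distance of any of oil_bottle, tin, hammer, screwdriver, collar, mug from where it was at the start of the episode above 0.05 m).
Of block0, block1, block2 only 2 to 3 are there at a start; the rules pass over those that are not, and their reading is None.
Of strap, stepblock, spanner only 2 to 3 are there at a start; the rules pass over those that are not, and their reading is None.
At some moment in a run one of block0, block1, block2, strap, stepblock, spanner may be knocked a few centimetres aside while the robot is not near it.
It also fails if it takes over 208 s, if anything falls off the work surface, if the arm or the gripper's body presses on something with over 40 N, if the wrist force passes 120 N, or if a joint passes its speed limit or range.

ROBOT

A 6-joint arm with a two-finger parallel gripper is mounted at the origin on the work surface. World frame = base frame: x ahead of the robot, y to its left, z up, the work surface at z = 0. Lengths are in mm, angles in rad, forces in N, time in s.
With the tool pointing down it reaches from about 250 to 775 mm from the base axis. Payload 8.9 kg.
Tool frame: the origin (TCP) lies between the finger pads; the fingertips stand 14 mm ahead of it and the grasp point (between the pads) lies 5 mm behind it; y points along the fingers, z is the direction in which the jaws open and shut, and the axes are right-handed (so a half turn about y gives the same grasp; the last joint's range is limited). The gripper opens to 85 mm and grips with 20 to 120 N. Pads are 22 mm wide; open, the fingers measure 114 mm over their backs; the gripper's body (76 mm by 85 mm) begins 54 mm behind the grasp point. The pads swing forward as they close: fully open they stand 13 mm farther back than shut.
Start: joints at [-1.294, 0.291, -0.153, 1.127, 0, 1.431], TCP at [212.06, -480.265, 245.305] pointing down, gripper open.
Joint ranges: [-2.52, 2.52], [-0.91, 1.74], [-1.3, 1.37], [-1.96, 2.02], [-1.52, 1.47], [-3.14, 3.14]. Speed limits (rad/s): [2.22, 2.22, 2.79, 3.14, 3.14, 3.14].

INTERFACE

Orientations are given as a unit quaternion [x, y, z, w].
In Python, from bench import observe, imaging, order gives the robot as it stands.
- The arm moves only by the tool apply_moves, never from a script. Its argument "deltas" is one flat list of numbers, 7 for each row, row after row: the shift along the tool's x, y, z in mm, then the turn, a rotation vector about the tool's x, y, z in degrees, then the opening, from 0 (shut) to 1 (fully open). A call has 1 to 12 rows; each row is the pose to reach, as a shift and turn from the pose commanded when the call began, along the tool's axes at that moment; what a row does not reach only later rows make up. A row lasts 1/12 s, in which the tool goes at most 41.7 mm and 7.16 degrees, less where a joint would pass 70% of its speed; a pose out of reach is approached as far as the arm can. A call with a gripper value outside its range is refused whole. The fingers move at their own pace and stop on an object; "force" is the grip in N (left out, the last holds). Time passes only in rows, so rows that repeat a pose let the fingers close. It gives the time, the measured TCP pose, the force and the opening at its end, in the units of the state.
- observe(): the state, without advancing time (a new reading comes with each control period).
- imaging.camera(name): name is "scene" or "top" or "wrist"; returns a dict with "pixels" (400x640x3 uint8, red, green, blue), "K" (3x3 intrinsics, pixels), "R" (3x3) and "t" (3): a world point X has camera coordinates R X + t. Camera axes: x right, y down, z forward; pixel columns grow to the right and rows downward; lengths in mm; the calibration is good to about 2 mm. A picture is of the moment at which its call begins. There is no depth.
- order.hand_in(): hands the job in, once; it reports no verdict.
The state is a dict: "t": time; "joints": joint angles; "dq": joint speeds; "effort": joint torques, N m; "position": TCP position; "tcp_rot": TCP orientation; "force": force on the tool from outside, world axes, zero at the start; "ft_torque": the same for the moment, N m; "width": finger opening in mm.
Only numpy, scipy, OpenCV 4.12 (cv2) and the standard library are available. Lean on these libraries where they do the work, as an engineer would, in place of code of your own. Each camera call takes 0.05 s, during which the arm holds its last target.

## Working session

There is one attempt and no reset: what is moved stays moved. The work goes in short steps, Python scripts to look and compute and a tool call to move; the robot and the scene stay as the last step left them, time stands still between calls to the robot, and variables do not carry over. Pictures are saved under pics/ and viewed, and the job is handed in when it is done.

Besides the shell and the picture viewer there is one more tool, called after "Request:" by a JSON object that holds its "name" and its "arguments". apply_moves: Moves the arm, as the interface text tells. Its arguments: {"type":"object","properties":{"deltas":{"type":"array","items":{"type":"number"}},"force":{"type":"number"}},"required":["deltas"]}

```bash
mkdir -p pics; ls; python3 - <<'E'
from bench import observe, imaging
import cv2
s=observe(); print({k:s[k] for k in ('t','position','tcp_rot','width','force')})
for n in ('scene','top','wrist'):
    c=imaging.camera(n); cv2.imwrite(f'pics/{n}0.png',c['pixels'][:,:,::-1]); print(n,c['K'].tolist() if hasattr(c['K'],'tolist') else c['K'],c['R'],c['t'])
E
```

```text
pics
{'t': 0.0, 'position': array([ 211.9542824 , -479.87266122,  244.73722519]), 'tcp_rot': array([-0.14596666,  0.69233774, -0.69142656,  0.1459161 ]), 'width': 85.234369509282, 'force': array([-0.21551245, -0.32432657, -0.37023366])}
scene [[499.4804954335984, 0.0, 319.06294939715684], [0.0, 499.4804954335984, 200.89789993812852], [0.0, 0.0, 1.0]] [[ 0.04203367  0.9990737   0.00921491]
 [ 0.79122212 -0.02765417 -0.61090327]
 [-0.61008256  0.03296955 -0.79165161]] [  -5.06133708 -401.20833307 1941.40707006]
top [[382.5499291925556, 0.0, 315.86790876375045], [0.0, 382.5499291925556, 205.785726913835], [0.0, 0.0, 1.0]] [[-0.01649879 -0.99985733  0.0036195 ]
 [-0.99705034  0.01618088 -0.07502534]
 [ 0.07495607 -0.00484665 -0.99717506]] [ -15.4840087   546.18502314 1030.23394795]
wrist [[299.8723069615311, 0.0, 319.7083677626663], [0.0, 299.8723069615311, 202.27025110767482], [0.0, 0.0, 1.0]] [[ 0.40393312 -0.91478736 -0.00145856]
 [-0.87379905 -0.38630529  0.29537001]
 [-0.2707642  -0.11803524 -0.95538182]] [-524.00419631  -39.77436184  377.81710986]
```

View pics/scene0.png

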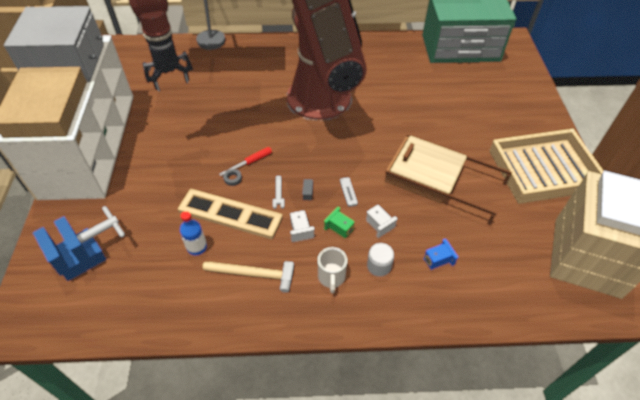

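View pics/top0.png

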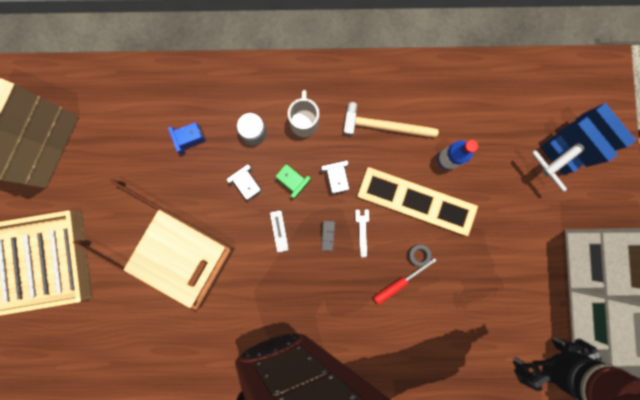

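View pics/wrist0.png

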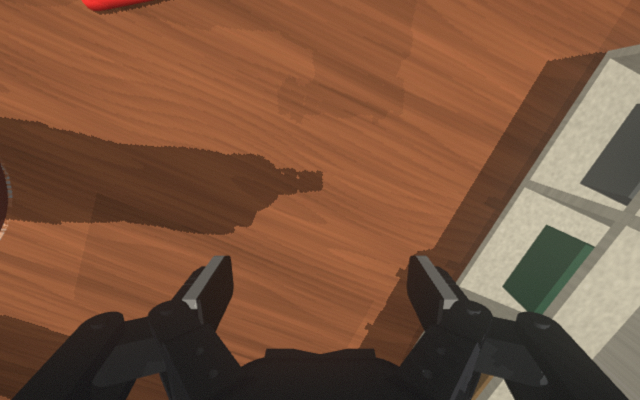

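```bash
cat > h.py <<'E'
import numpy as np, cv2
from bench import observe, imaging
from scipy.spatial.transform import Rotation as Ro
def ray(c,uv,z):
    uv=np.atleast_2d(np.array(uv,float)); K,R,t=map(np.array,(c['K'],c['R'],c['t']))
    d=(np.linalg.inv(K)@np.c_[uv,np.ones(len(uv))].T).T@R; o=-R.T@t
    s=(z-o[2])/d[:,2]; return o+d*s[:,None]
def proj(c,X):
    X=np.atleast_2d(np.array(X,float)); p=(np.array(c['R'])@X.T).T+np.array(c['t']); p=p@np.array(c['K']).T; return p[:,:2]/p[:,2:]
def save(c,name,box=None,k=1):
    im=c['pixels'][:,:,::-1]
    if box: x0,y0,x1,y1=box; im=im[y0:y1,x0:x1]
    if k!=1: im=cv2.resize(im,None,fx=k,fy=k,interpolation=cv2.INTER_CUBIC)
    cv2.imwrite('pics/'+name,im)
def pose():
    s=observe(); return np.array(s['position']),Ro.from_quat(s['tcp_rot']).as_matrix()
def tool(pitch,yaw,jaw=None,flip=1):
    """pitch deg below horizontal toward heading yaw(deg); jaws horizontal, across heading.  if jaw given (deg), tool points down, jaws along that heading"""
    if jaw is not None:
        y=np.array([0,0,-1.]); a=np.radians(jaw); z=np.array([np.cos(a),np.sin(a),0])*flip
    else:
        p,w=np.radians(pitch),np.radians(yaw)
        y=np.array([np.cos(p)*np.cos(w),np.cos(p)*np.sin(w),-np.sin(p)]); z=np.array([-np.sin(w),np.cos(w),0])*flip
    return np.c_[np.cross(y,z),y,z]
def delta(P,Rt):
    p,R=pose(); d=R.T@(np.array(P,float)-p); rv=np.degrees(Ro.from_matrix(R.T@Rt).as_rotvec())
    n=max(np.linalg.norm(d)/41.7,np.linalg.norm(rv)/7.16)
    print('shift',d.round(1),'turn',rv.round(1),'rows>=',round(n,1))
    return d,rv
def st():
    s=observe(); print('t',round(s['t'],2),'p',np.round(s['position'],1),'j',np.round(s['joints'],2),'F',np.round(s['force'],1),'w',round(s['width'],1))
E
python3 - <<'E'
from h import *
p,R=pose(); print('tool axes x,y,z',R.T.round(3))
c=imaging.camera('wrist'); o=-c['R'].T@c['t']; print('cam in tool',R.T@(o-p), 'cam fwd in tool',R.T@c['R'][2],'right',R.T@c['R'][0])
c=imaging.camera('top'); save(c,'top_a.png',(110,100,490,320),2)
hsv=cv2.cvtColor(c['pixels'],cv2.COLOR_RGB2HSV)
m=((hsv[...,1]<70)).astype(np.uint8)*255
m=cv2.morphologyEx(m,cv2.MORPH_OPEN,np.ones((2,2)))
cs,_=cv2.findContours(m,cv2.RETR_EXTERNAL,cv2.CHAIN_APPROX_NONE)
for k in cs:
    if 40<cv2.contourArea(k)<1500:
        r=cv2.minAreaRect(k); 
        if 110<r[0][1]<300: print(np.round(r[0],1),np.round(r[1],1),round(r[2],1),ray(c,r[0],15)[0].round(0))
E
```

```text
tool axes x,y,z [[-0.915 -0.404 -0.   ]
 [-0.     0.001 -1.   ]
 [ 0.404 -0.915 -0.001]]
cam in tool [ -73.57526906 -127.13636658   -0.23701752] cam fwd in tool [ 2.95558558e-01  9.55324585e-01 -2.76401160e-04] right [-2.74512187e-05  2.97819814e-04  9.99999955e-01]
[415.9 261. ] [24.7 34.7] 55.0 [ 390. -295.   15.]
[ 16.8 269. ] [60.5  3.8] 83.7 [387. 792.  15.]
[ 43.2 264.5] [59.6  3.6] 83.3 [398. 721.  15.]
[ 15.2 267. ] [69.9 34.5] 84.0 [393. 796.  15.]
[ 69.4 260.4] [59.5  2.9] 83.1 [408. 650.  15.]
[329.  236.5] [29. 12.] 90.0 [461. -59.  15.]
[ 54.4 256.4] [23.8 73.9] 7.0 [419. 691.  15.]
[279.7 231.7] [41.4 13. ] 79.4 [476.  76.  15.]
[362.5 234. ] [48. 13.] 90.0 [ 466. -151.   15.]
[382.7 189.4] [23.1 14.2] 18.4 [ 589. -210.   15.]
[366.6 183.7] [ 4.4 25.6] 17.7 [ 605. -166.   15.]
[246.3 184.2] [30.2 27.4] 55.0 [609. 167.  15.]
[338.4 177.9] [30.1 27.9] 76.0 [623. -88.  15.]
[448.  160.9] [21.6 15.6] 57.1 [ 666. -395.   15.]
[555.2 159.9] [46.2 50.2] 24.2 [ 664. -695.   15.]
[252.  129.5] [31. 28.] 90.0 [763. 151.  15.]
[351.2 119. ] [10.9 32.9] 9.5 [ 789. -128.   15.]
[303.7 116.2] [39.2 34.8] 51.8 [799.   6.  15.]
```

View pics/top_a.png

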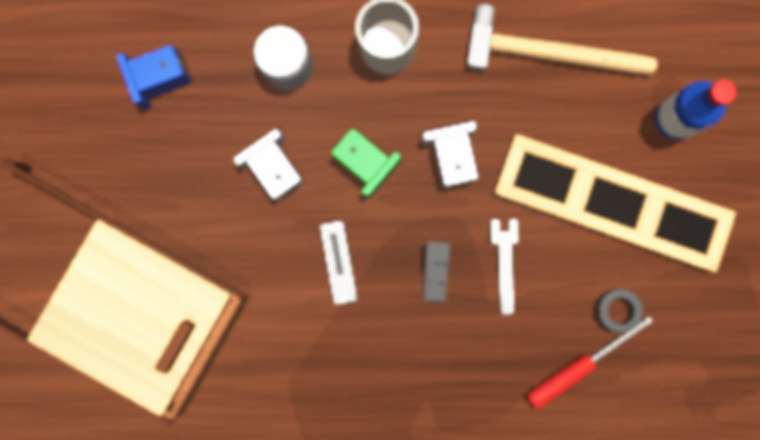

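```bash
python3 - <<'E'
from h import *
delta([500,0,330],tool(0,0,jaw=90)); delta([500,0,330],tool(0,0,jaw=-90))
E
```

```text
shift [-457.4  -84.7 -322.9] turn [   0.  -156.2   -0. ] rows>= 21.8
shift [-457.4  -84.7 -322.9] turn [ 0.  23.8  0. ] rows>= 13.6
```

```bash
python3 - <<'E'
from h import *
delta([450,60,340],tool(0,0,jaw=59))
E
```

```text
shift [-435.9  -94.7 -398. ] turn [   0.  -125.2   -0. ] rows>= 17.5
```

Request:
{"name": "apply_moves", "arguments": {"deltas": [-436,-95,-398,0,-125,0,1,-436,-95,-398,0,-125,0,1,-436,-95,-398,0,-125,0,1,-436,-95,-398,0,-125,0,1,-436,-95,-398,0,-125,0,1,-436,-95,-398,0,-125,0,1,-436,-95,-398,0,-125,0,1,-436,-95,-398,0,-125,0,1,-436,-95,-398,0,-125,0,1,-436,-95,-398,0,-125,0,1,-436,-95,-398,0,-125,0,1,-436,-95,-398,0,-125,0,1]}}

```text
t: 1.25
position: [411.4, -26.4, 325.3]
tcp_rot: [-0.58, 0.405, -0.405, 0.58]
force: [1.5, -0.9, 0.3]
width: 85.4
```

```bash
python3 - <<'E'
from h import *
st(); delta([450,60,340],tool(0,0,jaw=59))
E
```

```text
t 1.25 p [411.4 -26.4 325.3] j [-0.24  0.04 -0.25  1.28 -0.    0.98] F [ 1.5 -0.9  0.3] w 85.4
shift [-67.9 -14.7  66. ] turn [ -0.  -38.9   0. ] rows>= 5.4
```

Request:
{"name": "apply_moves", "arguments": {"deltas": [-68,-15,66,0,-39,0,1,-68,-15,66,0,-39,0,1,-68,-15,66,0,-39,0,1,-68,-15,66,0,-39,0,1,-68,-15,66,0,-39,0,1,-68,-15,66,0,-39,0,1,-68,-15,66,0,-39,0,1,-68,-15,66,0,-39,0,1]}}

```text
t: 1.92
position: [450.2, 57.8, 339.7]
tcp_rot: [0.681, -0.191, 0.191, -0.681]
force: [0.2, -0.1, 0.5]
width: 85.5
```

```bash
python3 - <<'E'
from h import *
st(); c=imaging.camera('wrist'); save(c,'w1.png')
np.savez('w1.npz',**{k:np.array(v) for k,v in c.items()})
E
```

```text
t 1.92 p [450.2  57.8 339.7] j [-0.03  0.12 -0.13  1.33  0.    0.51] F [ 0.2 -0.1  0.5] w 85.5
```

View pics/w1.png

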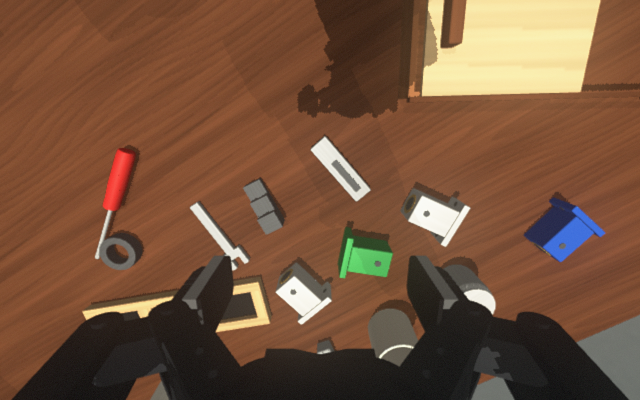

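```bash
python3 - <<'E'
from h import *
c=imaging.camera('top')
print('handle',ray(c,(198.5,273.5),93)); 
# lid corners in top full px (from 2x crop: /2+110,/2+100)
q=np.array([[98,220],[241,297],[163,416],[28,338]])/2+[110,100]
X=ray(c,q,65);print(X.round(0)); print(X.mean(0), np.degrees(np.arctan2(*(X[0]-X[1])[[1,0]])),np.linalg.norm(X[0]-X[1]),np.linalg.norm(X[0]-X[3]))
delta([345,270,280],tool(0,0,jaw=59))
E
```

```text
handle [[374.0815992  274.54220897  93.        ]]
[[538. 388.  65.]
 [435. 200.  65.]
 [284. 300.  65.]
 [386. 476.  65.]]
[410.64753873 341.02593098  65.        ] 61.07380931843841 214.1978741351314 175.76179584327562
shift [-200.4   59.7  126.5] turn [ 0.  -0.4 -0. ] rows>= 5.9
```

```bash
python3 - <<'E'
from h import *
delta([374,275,260],tool(0,0,jaw=60))
E
```

```text
shift [-178.2   79.7  145.9] turn [ 0.  -1.4 -0. ] rows>= 5.8
```

Request:
{"name": "apply_moves", "arguments": {"deltas": [-178,80,146,0,-1.4,0,0.6,-178,80,146,0,-1.4,0,0.6,-178,80,146,0,-1.4,0,0.6,-178,80,146,0,-1.4,0,0.6,-178,80,146,0,-1.4,0,0.6,-178,80,146,0,-1.4,0,0.6,-178,80,146,0,-1.4,0,0.6,-178,80,146,0,-1.4,0,0.6,-178,80,146,0,-1.4,0,0.6]}}

```text
t: 2.77
position: [373.9, 274.7, 259.9]
tcp_rot: [0.683, -0.182, 0.182, -0.683]
force: [0.6, -0.6, 0.3]
width: 51.2
```

```bash
python3 - <<'E'
from h import *
st(); c=imaging.camera('wrist'); save(c,'w2.png')
hsv=cv2.cvtColor(c['pixels'],cv2.COLOR_RGB2HSV)
print(proj(c,[374,275,93]))
np.savez('w2.npz',**{k:np.array(v) for k,v in c.items()})
E
```

```text
t 2.77 p [373.9 274.7 259.9] j [ 0.48  0.17 -0.28  1.13 -0.    1.  ] F [ 0.6 -0.6  0.3] w 51.2
[[321.33619198 188.82320688]]
```

View pics/w2.png

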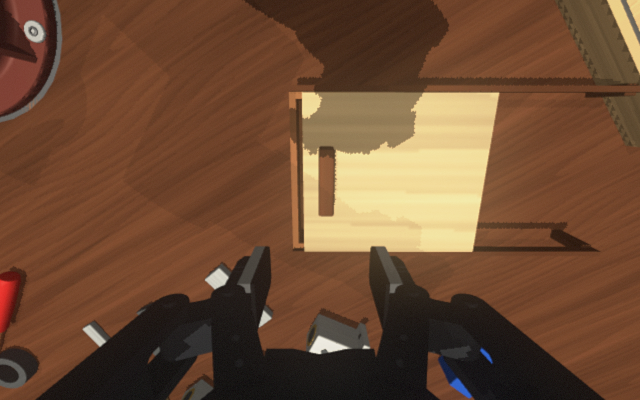

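```bash
python3 - <<'E'
from h import *
d=np.load('w2.npz'); c={k:d[k] for k in d}
im=c['pixels']; hsv=cv2.cvtColor(im,cv2.COLOR_RGB2HSV)
m=((hsv[...,2]<150)&(hsv[...,1]>90)).astype(np.uint8); mm=np.zeros_like(m); mm[140:222,312:345]=m[140:222,312:345]
ys,xs=np.nonzero(mm); print(xs.min(),xs.max(),ys.min(),ys.max())
cs,_=cv2.findContours(mm,cv2.RETR_EXTERNAL,cv2.CHAIN_APPROX_NONE); k=max(cs,key=cv2.contourArea); r=cv2.minAreaRect(k); print(r); print(ray(c,cv2.boxPoints(r),93).round(1), ray(c,r[0],93))
# lid edges at z=65
q=[[302,95],[499,93],[473,251],[305,251]]
X=ray(c,q,65); print(X.round(1)); print(np.degrees(np.arctan2(*(X[1]-X[0])[[1,0]])),np.degrees(np.arctan2(*(X[2]-X[3])[[1,0]])),np.linalg.norm(X[1]-X[0]),np.linalg.norm(X[3]-X[0]))
E
```

```text
312 344 140 215
((328.0, 177.5), (75.0, 32.0), 90.0)
[[327.3 291.3  93. ]
 [342.7 318.1  93. ]
 [410.1 281.5  93. ]
 [393.6 252.6  93. ]] [[367.16192573 286.59273514  93.        ]]
[[285.6 303.2  65. ]
 [383.  476.8  65. ]
 [535.8 389.5  65. ]
 [436.8 217.   65. ]]
60.69512939078491 60.13781898589645 199.06020173018663 174.0457521802449
```

```bash
python3 - <<'E'
from h import *
d=np.load('w2.npz'); c={k:d[k] for k in d}
print(ray(c,(327.5,181.5),93),proj(c,[373.3,281.4,93]))
delta([373.5,281,84],tool(0,0,jaw=60.4))
E
```

```text
[[370.48715714 284.14363687  93.        ]] [[326.49999863 185.18102532]]
shift [ -4.1 176.1   5.3] turn [-0.  -0.3  0. ] rows>= 4.2
```

Good agreement. Descend, close on the handle (force 50 N).

Request:
{"name": "apply_moves", "arguments": {"deltas": [-5,150,5,0,-0.3,0,0.6,-5,150,5,0,-0.3,0,0.6,-5,150,5,0,-0.3,0,0.6,-5,150,5,0,-0.3,0,0.6,-5,176,5,0,-0.3,0,0.6,-5,176,5,0,-0.3,0,0.6,-5,176,5,0,-0.3,0,0,-5,176,5,0,-0.3,0,0,-5,176,5,0,-0.3,0,0,-5,176,5,0,-0.3,0,0,-5,176,5,0,-0.3,0,0,-5,176,5,0,-0.3,0,0], "force": 50}}

```text
t: 3.82
position: [373.6, 282.1, 85.8]
tcp_rot: [-0.683, 0.179, -0.182, 0.684]
force: [0.1, -2.7, 6.8]
width: 14.9
```

```bash
python3 - <<'E'
from h import *
st()
E
```

```text
t 3.82 p [373.6 282.1  85.8] j [ 0.49  0.34 -0.55  0.67 -0.    1.01] F [ 0.1 -2.7  6.8] w 14.9
```

Request:
{"name": "apply_moves", "arguments": {"deltas": [0,-1,20,0,0,0,0,0,-1,45,0,0,0,0,0,-1,70,0,0,0,0,0,-1,95,0,0,0,0,0,-1,120,0,0,0,0,0,-1,140,0,0,0,0,0,-1,152,0,0,0,0,0,-1,157,0,0,0,0,0,-1,157,0,0,0,0,0,-1,157,0,0,0,0]}}

```text
t: 4.65
position: [446.5, 409.0, 85.6]
tcp_rot: [0.69, -0.181, 0.181, -0.677]
force: [-11.5, -42.5, 27.3]
width: 15.0
```

```bash
python3 - <<'E'
from h import *
st(); save(imaging.camera('top'),'top_b.png',(60,100,500,330),1.8)
E
```

```text
t 4.65 p [446.5 409.   85.6] j [ 0.63  0.58 -0.14  0.86 -0.01  1.15] F [-11.5 -42.5  27.3] w 15.0
```

View pics/top_b.png

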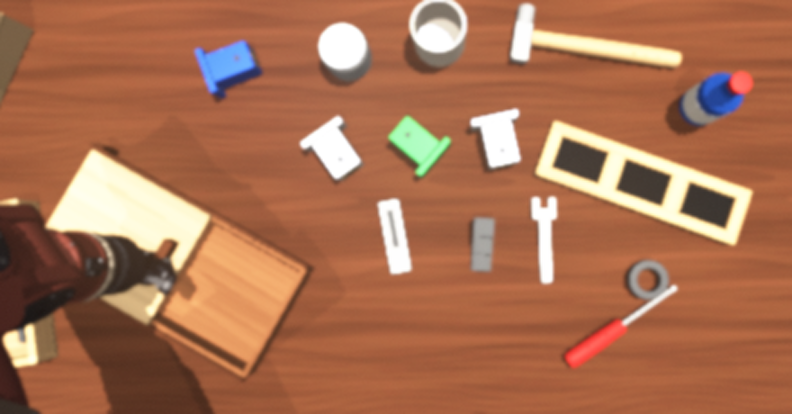

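Request:
{"name": "apply_moves", "arguments": {"deltas": [0,-1,-5,0,0,0,0,0,-1,-8,0,0,0,0.5,0,-1,-8,0,0,0,0.5,0,-1,-8,0,0,0,0.5,0,-1,-8,0,0,0,0.5,0,-1,-8,0,0,0,0.5,0,-80,-8,0,0,0,0.5,0,-140,-8,0,0,0,0.5,0,-140,-8,0,0,0,0.5,0,-140,-8,0,0,0,0.5,0,-140,-8,0,0,0,0.5]}}

```text
t: 5.62
position: [447.3, 413.2, 229.9]
tcp_rot: [-0.682, 0.178, -0.182, 0.686]
force: [0.6, 0.2, -0.3]
width: 42.7
```

```bash
python3 - <<'E'
from h import *
st(); c=imaging.camera('wrist'); save(c,'w3.png')
np.savez('w3.npz',**{k:np.array(v) for k,v in c.items()})
E
```

```text
t 5.62 p [447.3 413.2 229.9] j [0.63 0.45 0.05 1.16 0.   1.14] F [ 0.6  0.2 -0.3] w 42.7
```

View pics/w3.png

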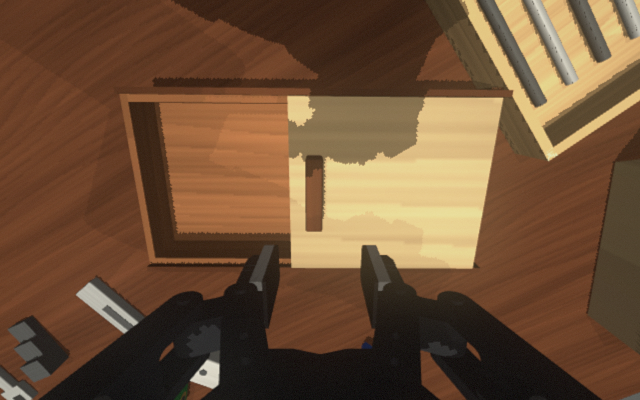

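```bash
python3 - <<'E'
from h import *
d=np.load('w3.npz'); c={k:d[k] for k in d}
a=np.radians(60.4); ex=np.array([np.cos(a),np.sin(a)]); ey=np.array([-ex[1],ex[0]]); o=np.array([410.3,346.6])
for q,z in [((288.5,97),65),((292,267),65),((121.5,95),55),((150,265),55),((314,160),93),((314,230),93)]:
    X=ray(c,q,z)[0][:2]; print(q,X.round(1),'box',round((X-o)@ex,1),round((X-o)@ey,1))
E
```

```text
(288.5, 97) [357.2 431.2] box 47.3 87.9
(292, 267) [509.  343.4] box 46.0 -87.4
(121.5, 95) [277.5 294.4] box -111.0 89.7
(150, 265) [432.3 202.8] box -114.2 -90.1
(314, 160) [415.2 425.2] box 70.8 34.5
(314, 230) [473.1 392.1] box 70.5 -32.1
```

```bash
python3 - <<'E'
from h import *
delta([465,-40,240],tool(0,0,jaw=90))
E
```

```text
shift [ 239.1  -14.1 -384.6] turn [ -0.2 -29.5   0.2] rows>= 10.9
```

Request:
{"name": "apply_moves", "arguments": {"deltas": [239,-14,-385,0,-29.5,0,0.6,239,-14,-385,0,-29.5,0,0.6,239,-14,-385,0,-29.5,0,0.6,239,-14,-385,0,-29.5,0,0.6,239,-14,-385,0,-29.5,0,0.6,239,-14,-385,0,-29.5,0,0.6,239,-14,-385,0,-29.5,0,0.6,239,-14,-385,0,-29.5,0,0.6,239,-14,-385,0,-29.5,0,0.6,239,-14,-385,0,-29.5,0,0.6,239,-14,-385,0,-29.5,0,0.6,239,-14,-385,0,-29.5,0,0.6]}}

```text
t: 6.67
position: [463.4, -47.1, 237.8]
tcp_rot: [0.708, -0.002, 0.002, -0.706]
force: [-0.3, 0.2, -0.3]
width: 50.8
```

Request:
{"name": "apply_moves", "arguments": {"deltas": [0,0,0,0,0,0,0.6,0,0,0,0,0,0,0.6]}}

```text
t: 6.83
position: [462.9, -41.2, 237.8]
tcp_rot: [-0.707, 0.001, 0.0, 0.707]
force: [-0.5, 0.6, -0.6]
width: 51.3
```

```bash
cat >> h.py <<'E'
def parts(c,z,S=60,amin=150,amax=8000,vmax=265):
    hsv=cv2.cvtColor(c['pixels'],cv2.COLOR_RGB2HSV)
    m=(hsv[...,1]<S).astype(np.uint8); m[vmax:]=0
    m=cv2.morphologyEx(m,cv2.MORPH_OPEN,np.ones((3,3)))
    cs,_=cv2.findContours(m,cv2.RETR_EXTERNAL,cv2.CHAIN_APPROX_NONE)
    for k in cs:
        if amin<cv2.contourArea(k)<amax:
            X=ray(c,k[:,0],z)[:,:2].astype(np.float32); r=cv2.minAreaRect(X)
            b=cv2.boxPoints(r); e=[b[1]-b[0],b[2]-b[1]]; e=max(e,key=np.linalg.norm); yaw=np.degrees(np.arctan2(e[1],e[0]))
            M=cv2.moments(k); print('px',round(M['m10']/M['m00']),round(M['m01']/M['m00']),'ctr',np.round(r[0],1),'size',np.round(sorted(r[1]),1),'yaw long',round((yaw+90)%180-90,1))
E
python3 - <<'E'
from h import *
st(); c=imaging.camera('wrist'); save(c,'w4.png')
np.savez('w4.npz',**{k:np.array(v) for k,v in c.items()})
for z in (10,14): print(z); parts(c,z)
E
```

```text
t 6.83 p [462.9 -41.2 237.8] j [-0.25  0.18 -0.32  1.07  0.   -0.24] F [-0.5  0.6 -0.6] w 51.3
10
px 384 256 ctr [568.6  42.9] size [14.6 32.8] yaw long 26.9
px 255 256 ctr [ 568.4 -125.6] size [14.1 32.3] yaw long -27.6
px 417 185 ctr [476.2  77.5] size [ 32.7 111.4] yaw long 10.1
px 307 177 ctr [464.5 -56.1] size [32.  87.5] yaw long -5.2
px 229 181 ctr [ 466.3 -150.6] size [ 35.9 128.4] yaw long -0.1
px 83 120 ctr [ 392.2 -297. ] size [ 66.1 102.4] yaw long -56.6
14
px 384 256 ctr [566.6  41.9] size [14.5 32.5] yaw long 26.9
px 255 256 ctr [ 566.4 -124.7] size [13.9 31.9] yaw long -27.6
px 417 185 ctr [475.2  76.1] size [ 32.3 110.2] yaw long 10.1
px 307 177 ctr [463.6 -56. ] size [31.7 86.6] yaw long -5.2
px 229 181 ctr [ 465.4 -149.3] size [ 35.5 126.9] yaw long -0.1
px 83 120 ctr [ 392.1 -294.1] size [ 65.4 101.2] yaw long -56.6
```

View pics/w4.png

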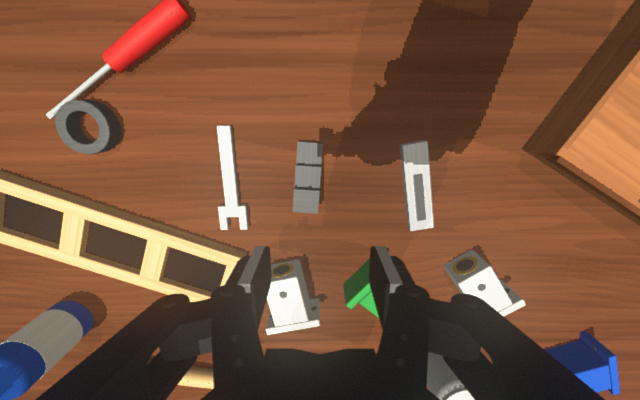

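```bash
python3 - <<'E'
from h import *
d=np.load('w4.npz'); c={k:d[k] for k in d}
hsv=cv2.cvtColor(c['pixels'],cv2.COLOR_RGB2HSV); m=hsv[...,1]<60
L=[]
for v in range(135,198,5):
    u=np.nonzero(m[v,200:260])[0]+200; 
    X=ray(c,[(u.min()-.5,v),(u.max()+.5,v)],10); L.append([*X.mean(0)[:2],X[1,1]-X[0,1]])
L=np.array(L); f=np.polyfit(L[:,0],L[:,1],1); print(L[:,2].round(1),'yaw',np.degrees(np.arctan(f[0])),'y at 466',np.polyval(f,466), L[[0,-1]].round(1))
a=np.degrees(np.arctan(f[0])); delta([466,np.polyval(f,466),18],tool(0,0,jaw=90+a))
E
```

```text
[17.4 17.5 17.5 17.6 17.7 17.8 17.9 18.  16.9 16.9 17.  17.1 17.2] yaw 0.29592044749231344 y at 466 -151.02409701683985 [[ 413.3 -151.1   17.4]
 [ 485.5 -151.1   17.2]]
shift [   3.3  219.9 -110.7] turn [-0.  -0.3 -0.1] rows>= 5.9
```

Request:
{"name": "apply_moves", "arguments": {"deltas": [2,60,-110,0,0,0,0.5,2,60,-110,0,0,0,0.5,2,60,-110,0,0,0,0.5,2,120,-110,0,0,0,0.5,2,160,-110,0,0,0,0.5,2,200,-110,0,0,0,0.5,2,200,-110,0,0,0,0.5,2,200,-110,0,0,0,0.5]}}

```text
t: 7.55
position: [462.6, -148.3, 34.9]
tcp_rot: [-0.706, 0.002, 0.003, 0.708]
force: [-1.4, 1.3, -0.6]
width: 42.8
```

```bash
python3 - <<'E'
from h import *
st(); c=imaging.camera('wrist'); save(c,'w5.png'); delta([466,-151,16],tool(0,0,jaw=90.3))
E
```

```text
t 7.55 p [ 462.6 -148.3   34.9] j [-0.46  0.46 -0.54  0.58  0.   -0.46] F [-1.4  1.3 -0.6] w 42.8
shift [ 1.9 21.2 -1.9] turn [-0.1 -0.2 -0.2] rows>= 0.5
```

View pics/w5.png

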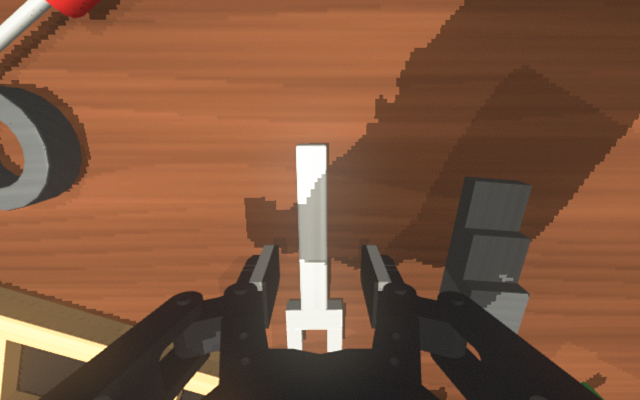

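Request:
{"name": "apply_moves", "arguments": {"deltas": [-2,12,-2,0,0,0,0.5,-2,19,-2,0,0,0,0.5,-2,19,-2,0,0,0,0.5,-2,19,-2,0,0,0,0.1,-2,19,-2,0,0,0,0.1,-2,19,-2,0,0,0,0.1,-2,19,-2,0,0,0,0.1,-2,19,-2,0,0,0,0.1,-2,19,-2,0,0,0,0.1,-2,19,-2,0,0,0,0.1], "force": 50}}

```text
t: 8.43
position: [464.3, -153.5, 20.9]
tcp_rot: [0.707, 0.0, 0.001, -0.707]
force: [-1.3, 1.6, 6.6]
width: 13.4
```

Request:
{"name": "apply_moves", "arguments": {"deltas": [0,-60,0,0,0,0,0.1,0,-120,0,0,0,0,0.1,0,-120,0,0,0,0,0.1,0,-120,0,0,0,0,0.1,0,-120,0,0,0,0,0.1]}}

```text
t: 8.85
position: [465.1, -154.2, 142.3]
tcp_rot: [0.708, 0.001, 0.002, -0.706]
force: [-0.6, 0.8, -1.7]
width: 13.5
```

```bash
python3 - <<'E'
from h import *
st(); c=imaging.camera('wrist'); save(c,'w6.png',None,0.7)
E
```

```text
t 8.85 p [ 465.1 -154.2  142.3] j [-0.47  0.31 -0.42  0.84  0.   -0.47] F [-0.6  0.8 -1.7] w 13.5
```

View pics/w6.png

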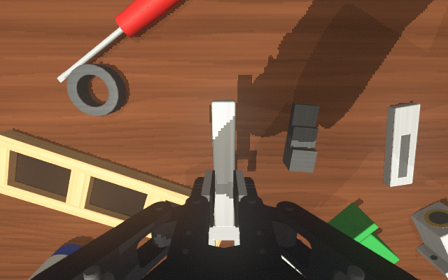

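```bash
cat >> h.py <<'E'
_a=np.radians(60.4); EX=np.array([np.cos(_a),np.sin(_a)]); EY=np.array([-EX[1],EX[0]]); OB=np.array([404.2,335.8])
def box(x,y): return OB+x*EX+y*EY
E
python3 - <<'E'
from h import *
print(box(25,0)); delta([*box(25,0),150],tool(0,0,jaw=60.4))
E
```

```text
[416.54854666 357.53737324]
shift [-47.5 -10.  511. ] turn [ 0.  29.6  0.1] rows>= 12.3
```

Request:
{"name": "apply_moves", "arguments": {"deltas": [-48,-10,511,0,29.6,0,0.1,-48,-10,511,0,29.6,0,0.1,-48,-10,511,0,29.6,0,0.1,-48,-10,511,0,29.6,0,0.1,-48,-10,511,0,29.6,0,0.1,-48,-10,511,0,29.6,0,0.1,-48,-10,511,0,29.6,0,0.1,-48,-10,511,0,29.6,0,0.1,-48,-10,511,0,29.6,0,0.1,-48,-10,511,0,29.6,0,0.1,-48,-10,511,0,29.6,0,0.1,-48,-10,511,0,29.6,0,0.1]}}

```text
t: 9.9
position: [417.1, 326.5, 147.4]
tcp_rot: [0.684, -0.182, 0.18, -0.683]
force: [1.2, 0.1, -0.8]
width: 13.6
```

```bash
python3 - <<'E'
from h import *
st(); delta([*box(25,0),33],tool(0,0,jaw=60.4))
E
```

```text
t 9.9 p [417.1 326.5 147.4] j [ 0.53  0.38 -0.3   0.9  -0.    1.04] F [ 1.2  0.1 -0.8] w 13.6
shift [-15.6 114.4  27.1] turn [ 0.2 -0.  -0.1] rows>= 2.8
```

Request:
{"name": "apply_moves", "arguments": {"deltas": [0,0,0,0,0,0,0.1,0,0,0,0,0,0,0.1]}}

```text
t: 10.07
position: [417.2, 326.4, 147.3]
tcp_rot: [0.685, -0.18, 0.179, -0.683]
force: [-0.6, -0.8, -1.5]
width: 13.8
```

```bash
python3 - <<'E'
from h import *
st(); delta([*box(25,0),33],tool(0,0,jaw=60.4))
c=imaging.camera('wrist'); save(c,'w7.png')
E
```

```text
t 10.07 p [417.2 326.4 147.3] j [ 0.53  0.38 -0.3   0.9   0.    1.04] F [-0.6 -0.8 -1.5] w 13.8
shift [-15.7 114.2  27.1] turn [ 0.1  0.2 -0.1] rows>= 2.8
```

View pics/w7.png

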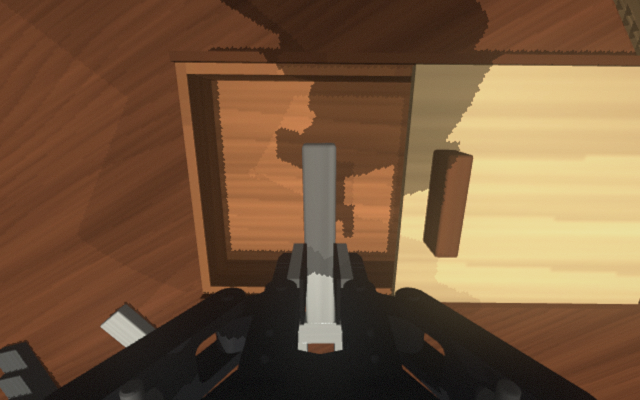

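Request:
{"name": "apply_moves", "arguments": {"deltas": [-16,0,27,0,0,0,0.1,-16,0,27,0,0,0,0.1,-16,35,27,0,0,0,0.1,-16,70,27,0,0,0,0.1,-16,100,27,0,0,0,0.1,-16,113,27,0,0,0,0.1,-16,113,27,0,0,0,0.1,-16,113,27,0,0,0,0.45,-16,113,27,0,0,0,0.45,-16,113,27,0,0,0,0.45,-16,60,27,0,0,0,0.45,-16,-10,27,0,0,0,0.45]}}

```text
t: 11.12
position: [417.0, 353.9, 119.1]
tcp_rot: [0.685, -0.183, 0.18, -0.682]
force: [1.5, 1.1, -0.1]
width: 38.6
```

Request:
{"name": "apply_moves", "arguments": {"deltas": [0,-60,0,0,0,0,0.5,0,-60,0,0,0,0,0.5,0,-60,0,0,0,0,0.5,0,-60,0,0,0,0,0.5]}}

```text
t: 11.45
position: [419.6, 356.1, 181.4]
tcp_rot: [-0.682, 0.18, -0.182, 0.684]
force: [0.3, -0.7, -0.9]
width: 42.5
```

```bash
python3 - <<'E'
from h import *
st(); delta([475,45,200],tool(0,0,jaw=102))
c=imaging.camera('wrist'); save(c,'w8.png',None,0.7)
E
```

```text
t 11.45 p [419.6 356.1 181.4] j [ 0.57  0.38 -0.2   0.99 -0.    1.09] F [ 0.3 -0.7 -0.9] w 42.5
shift [ 202.3  -19.  -242.7] turn [ -0.1 -41.7   0.2] rows>= 7.6
```

View pics/w8.png

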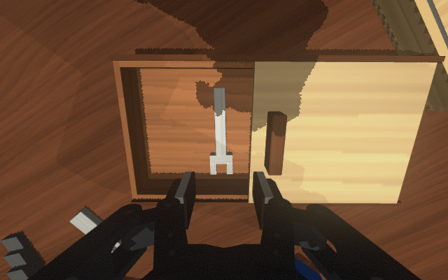

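```bash
python3 - <<'E'
from h import *
delta([475,76,150],tool(0,0,jaw=100))
E
```

```text
shift [ 187.4   29.8 -215.1] turn [ -0.  -39.7   0. ] rows>= 6.9
```

Request:
{"name": "apply_moves", "arguments": {"deltas": [187,0,-215,0,-39.7,0,0.65,187,0,-215,0,-39.7,0,0.65,187,0,-215,0,-39.7,0,0.65,187,0,-215,0,-39.7,0,0.65,187,30,-215,0,-39.7,0,0.65,187,30,-215,0,-39.7,0,0.65,187,30,-215,0,-39.7,0,0.65,187,30,-215,0,-39.7,0,0.65,187,30,-215,0,-39.7,0,0.65,187,30,-215,0,-39.7,0,0.65]}}

```text
t: 12.33
position: [473.5, 75.6, 148.1]
tcp_rot: [-0.704, -0.06, 0.062, 0.705]
force: [-0.5, 0.7, -0.2]
width: 55.2
```

```bash
python3 - <<'E'
from h import *
st(); c=imaging.camera('wrist'); save(c,'w9.png',None,0.7); parts(c,14,S=70)
E
```

```text
t 12.33 p [473.5  75.6 148.1] j [ 0.01  0.29 -0.43  0.85  0.   -0.17] F [-0.5  0.7 -0.2] w 55.2
px 251 256 ctr [541.5  19.7] size [10.8 23.2] yaw long -17.3
px 389 256 ctr [518.8 151.1] size [10.8 23.8] yaw long 37.6
px 601 213 ctr [437.8 336.9] size [42.9 83.9] yaw long -28.9
px 322 196 ctr [474.9  78. ] size [ 30.2 109.1] yaw long 10.1
px 154 134 ctr [441.4 -75.5] size [44.6 88.9] yaw long -14.3
```

View pics/w9.png

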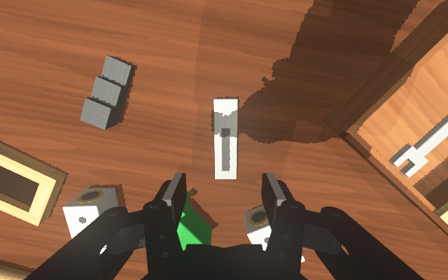

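```bash
python3 - <<'E'
from h import *
delta([475,78,23],tool(0,0,jaw=100.1))
E
```

```text
shift [  1.8 125.5   1. ] turn [-0.  -0.1 -0.1] rows>= 3.0
```

Request:
{"name": "apply_moves", "arguments": {"deltas": [2,40,1,0,0,0,0.6,2,80,1,0,0,0,0.6,2,110,1,0,0,0,0.6,2,125,1,0,0,0,0.6,2,125,1,0,0,0,0.6,2,125,1,0,0,0,0.2,2,125,1,0,0,0,0.2,2,125,1,0,0,0,0.2,2,125,1,0,0,0,0.2,2,125,1,0,0,0,0.2,2,125,1,0,0,0,0.2]}}

```text
t: 13.3
position: [477.1, 78.8, 25.6]
tcp_rot: [-0.704, -0.063, 0.061, 0.705]
force: [-2.6, 3.4, 8.7]
width: 26.8
```

Request:
{"name": "apply_moves", "arguments": {"deltas": [0,-60,0,0,0,0,0.2,0,-120,0,0,0,0,0.2,0,-130,0,0,0,0,0.2,0,-130,0,0,0,0,0.2,0,-130,0,0,0,0,0.2]}}

```text
t: 13.72
position: [478.6, 78.3, 157.4]
tcp_rot: [0.705, 0.064, -0.06, -0.704]
force: [0.5, 0.2, -4.5]
width: 26.6
```

```bash
python3 - <<'E'
from h import *
st(); delta([*box(-15,0),150],tool(0,0,jaw=60.4))
E
```

```text
t 13.72 p [478.6  78.3 157.4] j [ 0.01  0.28 -0.41  0.87 -0.   -0.16] F [ 0.5  0.2 -4.5] w 26.6
shift [-37.9   6.9 255.1] turn [-0.1 39.7  0.4] rows>= 6.2
```

Request:
{"name": "apply_moves", "arguments": {"deltas": [-38,7,255,0,39.7,0,0.2,-38,7,255,0,39.7,0,0.2,-38,7,255,0,39.7,0,0.2,-38,7,255,0,39.7,0,0.2,-38,7,255,0,39.7,0,0.2,-38,7,255,0,39.7,0,0.2,-38,7,255,0,39.7,0,0.2,-38,7,255,0,39.7,0,0.2,-38,7,255,0,39.7,0,0.2,-38,7,255,0,39.7,0,0.2]}}

```text
t: 14.55
position: [393.4, 322.2, 145.9]
tcp_rot: [0.684, -0.181, 0.18, -0.683]
force: [-0.6, 0.0, -3.6]
width: 26.9
```

```bash
python3 - <<'E'
from h import *
st(); delta([*box(-15,0),36],tool(0,0,jaw=60.4)); c=imaging.camera('wrist'); save(c,'w10.png',None,0.7)
E
```

```text
t 14.55 p [393.4 322.2 145.9] j [ 0.54  0.34 -0.36  0.87 -0.    1.06] F [-0.6  0.  -3.6] w 26.9
shift [  2.8 109.9   2.4] turn [ 0.1  0.  -0.1] rows>= 2.6
```

View pics/w10.png

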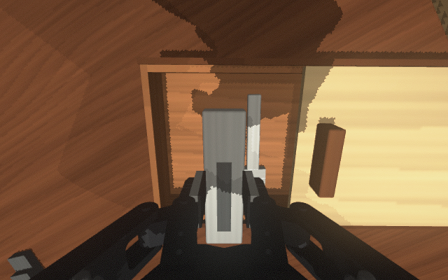

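Request:
{"name": "apply_moves", "arguments": {"deltas": [3,35,0,0,0,0,0.2,3,70,0,0,0,0,0.2,3,95,0,0,0,0,0.2,3,109,0,0,0,0,0.2,3,109,0,0,0,0,0.2,3,109,0,0,0,0,0.45,3,109,0,0,0,0,0.45,3,109,0,0,0,0,0.45,3,70,0,0,0,0,0.45,3,20,0,0,0,0,0.45,3,-40,0,0,0,0,0.45,3,-40,0,0,0,0,0.45]}}

```text
t: 15.6
position: [398.4, 322.1, 192.9]
tcp_rot: [-0.682, 0.179, -0.182, 0.685]
force: [1.1, 1.1, -0.0]
width: 38.3
```

```bash
python3 - <<'E'
from h import *
st(); delta([463,-56,170],tool(0,0,jaw=85)); c=imaging.camera('wrist'); save(c,'w11.png',None,0.7)
E
```

```text
t 15.6 p [398.4 322.1 192.9] j [ 0.54  0.3  -0.29  0.98 -0.    1.05] F [ 1.1  1.1 -0. ] w 38.3
shift [ 243.    22.  -296.8] turn [ -0.3 -24.6   0.2] rows>= 9.2
```

View pics/w11.png

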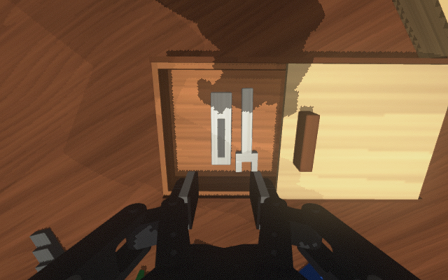

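Request:
{"name": "apply_moves", "arguments": {"deltas": [243,0,-297,0,-24.6,0,0.65,243,0,-297,0,-24.6,0,0.65,243,0,-297,0,-24.6,0,0.65,243,0,-297,0,-24.6,0,0.65,243,20,-297,0,-24.6,0,0.65,243,20,-297,0,-24.6,0,0.65,243,20,-297,0,-24.6,0,0.65,243,20,-297,0,-24.6,0,0.65,243,20,-297,0,-24.6,0,0.65,243,20,-297,0,-24.6,0,0.65,243,20,-297,0,-24.6,0,0.65,243,20,-297,0,-24.6,0,0.65]}}

```text
t: 16.65
position: [461.9, -58.5, 168.4]
tcp_rot: [0.706, -0.031, 0.033, -0.706]
force: [-0.2, 0.4, 0.5]
width: 55.6
```

```bash
python3 - <<'E'
from h import *
st(); c=imaging.camera('wrist'); save(c,'w12.png'); parts(c,12,S=70); np.savez('w12.npz',**{k:np.array(v) for k,v in c.items()})
E
```

```text
t 16.65 p [461.9 -58.5 168.4] j [-0.28  0.24 -0.44  0.89  0.   -0.19] F [-0.2  0.4  0.5] w 55.6
px 389 256 ctr [538.3   6.7] size [11.7 25.4] yaw long 22.5
px 251 256 ctr [ 524.7 -137.9] size [11.8 25. ] yaw long -30.5
px 51 253 ctr [ 502.2 -345.7] size [ 6.9 99.9] yaw long 69.0
px 303 171 ctr [441.8 -74. ] size [32.5 87.5] yaw long -14.5
px 50 148 ctr [ 394.  -295.6] size [ 69.1 102.8] yaw long -56.9
```

View pics/w12.png

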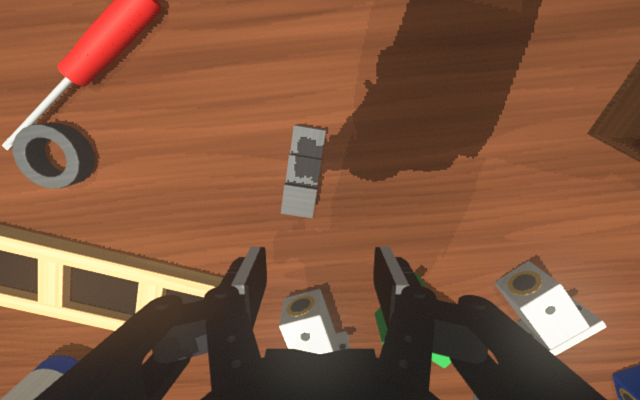

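```bash
python3 - <<'E'
from h import *
d=np.load('w12.npz'); c={k:d[k] for k in d}
A=ray(c,[(294,124),(327,128)],12); B=ray(c,[(281.5,214),(312.5,218.5)],32); print(A.round(1),B.round(1))
a,b=A.mean(0)[:2],B.mean(0)[:2]; print('len',np.linalg.norm(b-a),'yaw',np.degrees(np.arctan2(*(b-a)[::-1])),'ctr',(a+b)/2,np.linalg.norm(A[0]-A[1]),np.linalg.norm(B[0]-B[1]))
y=np.degrees(np.arctan2(*(b-a)[::-1])); p=a+(b-a)*0.58; print(p); delta([*p,30],tool(0,0,jaw=90+y))
save(c,'w12c.png',(260,100,360,240),5)
E
```

```text
[[395.6 -76.8  12. ]
 [401.9 -47.   12. ]] [[474.5 -96.1  32. ]
 [481.5 -67.8  32. ]]
len 81.69805968825605 yaw -14.18927999630692 ctr [438.39011089 -71.89634254] 30.437802370917346 29.18035487835331
[444.72655507 -73.49844802]
shift [-15.5 138.2 -17.6] turn [-0.   9.1  0.1] rows>= 3.4
```

View pics/w12c.png

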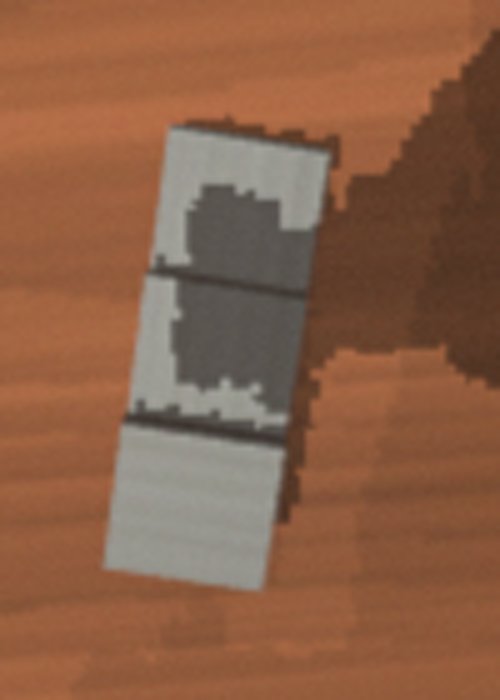

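Request:
{"name": "apply_moves", "arguments": {"deltas": [-15,40,-17,0,9,0,0.6,-15,40,-17,0,9,0,0.6,-15,80,-17,0,9,0,0.6,-15,115,-17,0,9,0,0.6,-15,140,-17,0,9,0,0.6,-15,140,-17,0,9,0,0.6,-15,140,-17,0,9,0,0.2,-15,140,-17,0,9,0,0.2,-15,140,-17,0,9,0,0.2,-15,140,-17,0,9,0,0.2,-15,140,-17,0,9,0,0.2]}}

```text
t: 17.62
position: [446.1, -72.6, 29.1]
tcp_rot: [-0.702, 0.085, -0.087, 0.702]
force: [-2.6, 2.3, 9.0]
width: 28.2
```

Request:
{"name": "apply_moves", "arguments": {"deltas": [0,-60,0,0,0,0,0.2,0,-120,0,0,0,0,0.2,0,-130,0,0,0,0,0.2,0,-130,0,0,0,0,0.2,0,-130,0,0,0,0,0.2]}}

```text
t: 18.03
position: [447.2, -73.3, 160.7]
tcp_rot: [0.702, -0.084, 0.089, -0.701]
force: [0.1, -1.0, -4.1]
width: 28.1
```

```bash
python3 - <<'E'
from h import *
st(); delta([*box(-60,0),160],tool(0,0,jaw=60.4))
E
```

```text
t 18.03 p [447.2 -73.3 160.7] j [-0.32  0.22 -0.49  0.86  0.   -0.08] F [ 0.1 -1.  -4.1] w 28.1
shift [-157.    -0.6  328.7] turn [-0.  15.6  0.4] rows>= 8.7
```

Request:
{"name": "apply_moves", "arguments": {"deltas": [-157,0,329,0,15.6,0,0.2,-157,0,329,0,15.6,0,0.2,-157,0,329,0,15.6,0,0.2,-157,0,329,0,15.6,0,0.2,-157,0,329,0,15.6,0,0.2,-157,0,329,0,15.6,0,0.2,-157,0,329,0,15.6,0,0.2,-157,0,329,0,15.6,0,0.2,-157,0,329,0,15.6,0,0.2,-157,0,329,0,15.6,0,0.2,-157,0,329,0,15.6,0,0.2,-157,0,329,0,15.6,0,0.2]}}

```text
t: 19.03
position: [371.3, 284.2, 156.2]
tcp_rot: [0.684, -0.181, 0.18, -0.683]
force: [-0.4, -0.6, -3.3]
width: 28.6
```

```bash
python3 - <<'E'
from h import *
st(); delta([*box(-61,0),42],tool(0,0,jaw=60.4)); c=imaging.camera('wrist'); save(c,'w13.png')
E
```

```text
t 19.03 p [371.3 284.2 156.2] j [ 0.5   0.26 -0.45  0.87 -0.    1.01] F [-0.4 -0.6 -3.3] w 28.6
shift [  3.2 114.2   0.3] turn [ 0.1  0.  -0.1] rows>= 2.7
```

View pics/w13.png

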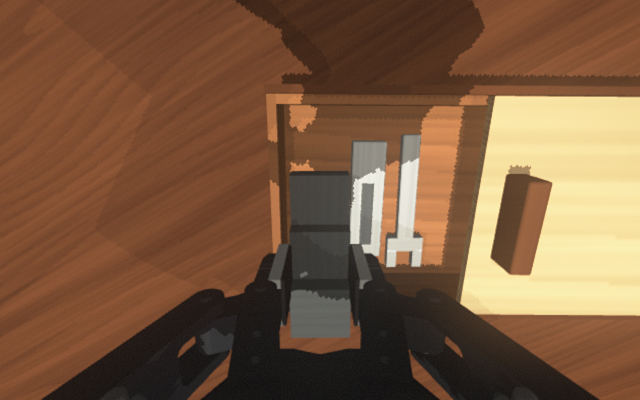

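Request:
{"name": "apply_moves", "arguments": {"deltas": [3,35,2,0,0,0,0.2,3,70,2,0,0,0,0.2,3,95,2,0,0,0,0.2,3,112,2,0,0,0,0.2,3,112,2,0,0,0,0.2,3,112,2,0,0,0,0.42,3,112,2,0,0,0,0.42,3,112,2,0,0,0,0.42,3,70,2,0,0,0,0.42,3,20,2,0,0,0,0.42,3,-40,2,0,0,0,0.42,3,-40,2,0,0,0,0.42]}}

```text
t: 20.08
position: [377.4, 285.5, 202.8]
tcp_rot: [-0.682, 0.179, -0.182, 0.685]
force: [2.0, 1.1, -0.3]
width: 36.0
```

```bash
python3 - <<'E'
from h import *
st(); c=imaging.camera('wrist'); save(c,'w14.png'); print(box(85,0)); delta([*box(85,0),200],tool(0,0,jaw=60.4))
E
```

```text
t 20.08 p [377.4 285.5 202.8] j [ 0.49  0.22 -0.37  0.98  0.    1.01] F [ 2.   1.1 -0.3] w 36.0
[446.18505866 409.70706901]
shift [ -2.7   7.9 140. ] turn [-0.6 -0.   0.4] rows>= 3.4
```

View pics/w14.png

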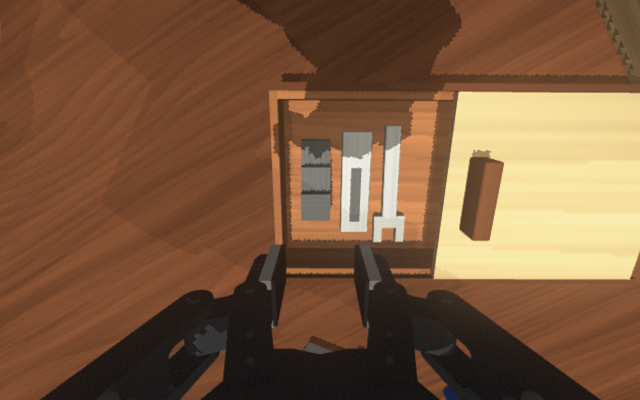

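Request:
{"name": "apply_moves", "arguments": {"deltas": [-3,0,139,0,0,0,0.6,-3,0,139,0,0,0,0.6,-3,0,139,0,0,0,0.6,-3,0,139,0,0,0,0.6,-3,40,139,0,0,0,0.6,-3,80,139,0,0,0,0.6,-3,80,139,0,0,0,0.6]}}

```text
t: 20.72
position: [439.0, 405.0, 112.0]
tcp_rot: [0.686, -0.183, 0.179, -0.681]
force: [-1.8, -1.4, -0.5]
width: 51.3
```

```bash
python3 - <<'E'
from h import *
st(); c=imaging.camera('wrist'); save(c,'w15.png',None,.7); delta([*box(84,0),87],tool(0,0,jaw=60.4))
E
```

```text
t 20.72 p [439. 405. 112.] j [ 0.62  0.53 -0.15  0.9  -0.    1.14] F [-1.8 -1.4 -0.5] w 51.3
shift [ 3.4 28.5  5.7] turn [ 0.3 -0.  -0.1] rows>= 0.7
```

View pics/w15.png

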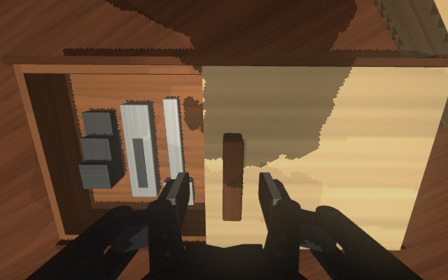

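Request:
{"name": "apply_moves", "arguments": {"deltas": [3,20,4,0,0,0,0.6,3,26,4,0,0,0,0.6,3,26,4,0,0,0,0.6,3,26,4,0,0,0,0,3,26,4,0,0,0,0,3,26,4,0,0,0,0,3,26,4,0,0,0,0,3,26,4,0,0,0,0,3,26,4,0,0,0,0]}}

```text
t: 21.52
position: [446.6, 408.5, 93.2]
tcp_rot: [0.684, -0.181, 0.181, -0.683]
force: [-3.6, -6.6, 11.6]
width: 14.8
```

```bash
python3 - <<'E'
from h import *
st();delta([*box(-75,0),87],tool(0,0,jaw=60.4))
E
```

```text
t 21.52 p [446.6 408.5  93.2] j [ 0.62  0.56 -0.16  0.86 -0.    1.14] F [-3.6 -6.6 11.6] w 14.8
shift [  -0.8    6.2 -159.1] turn [ 0.  -0.1  0.1] rows>= 3.8
```

Request:
{"name": "apply_moves", "arguments": {"deltas": [0,-2,-25,0,0,0,0,0,-2,-50,0,0,0,0,0,-2,-75,0,0,0,0,0,-2,-100,0,0,0,0,0,-2,-125,0,0,0,0,0,-2,-145,0,0,0,0,0,-2,-156,0,0,0,0,0,-2,-161,0,0,0,0,0,-2,-163,0,0,0,0,0,-2,-163,0,0,0,0]}}

```text
t: 22.35
position: [366.7, 269.6, 93.4]
tcp_rot: [-0.682, 0.181, -0.18, 0.686]
force: [3.4, 13.4, -22.1]
width: 14.6
```

```bash
python3 - <<'E'
from h import *
st();delta([*box(-75,0),87],tool(0,0,jaw=60.4))
E
```

```text
t 22.35 p [366.7 269.6  93.4] j [ 0.47  0.31 -0.57  0.68  0.    0.99] F [  3.4  13.4 -22.1] w 14.6
shift [-0.1  6.4  1.1] turn [-0.3 -0.  -0.1] rows>= 0.2
```

Request:
{"name": "apply_moves", "arguments": {"deltas": [0,1,-3,0,0,0,0,0,1,-5,0,0,0,0,0,1,-5,0,0,0,0,0,1,0,0,0,0,0.5,0,1,0,0,0,0,0.5,0,1,0,0,0,0,0.5,0,1,0,0,0,0,0.5,0,-60,0,0,0,0,0.5,0,-120,0,0,0,0,0.5,0,-120,0,0,0,0,0.5,0,-120,0,0,0,0,0.5]}}

```text
t: 23.27
position: [369.0, 268.7, 220.1]
tcp_rot: [-0.681, 0.178, -0.184, 0.686]
force: [1.4, 0.5, 0.2]
width: 42.7
```

```bash
python3 - <<'E'
from h import *
st(); c=imaging.camera('wrist'); save(c,'w16.png',None,1); np.savez('w16.npz',**{k:np.array(v) for k,v in c.items()})
delta([560,-20,260],tool(0,0,jaw=90))
E
```

```text
t 23.27 p [369.  268.7 220.1] j [ 0.47  0.17 -0.38  1.01 -0.    0.99] F [1.4 0.5 0.2] w 42.7
shift [ 309.5  -42.5 -155.3] turn [ -0.3 -29.7   0.3] rows>= 8.4
```

View pics/w16.png

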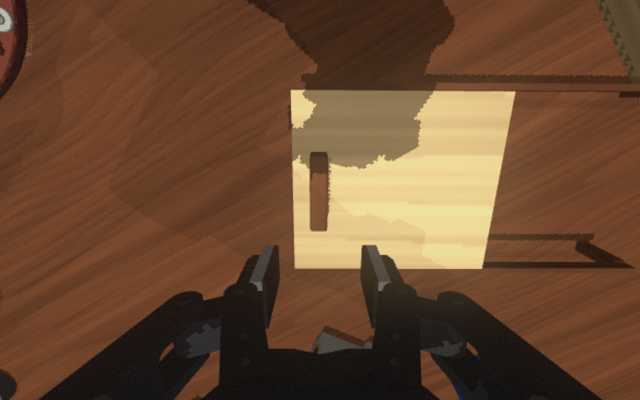

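```bash
python3 - <<'E'
from h import *
delta([590,40,240],tool(0,0,jaw=-65)); delta([590,40,240],tool(0,0,jaw=-1))
E
```

```text
shift [305.8 -22.1 -88.5] turn [ -0.4 125.3  -0.2] rows>= 17.5
shift [305.8 -22.1 -88.5] turn [-0.4 61.3  0. ] rows>= 8.6
```

Request:
{"name": "apply_moves", "arguments": {"deltas": [306,-22,-88,0,125,0,0.8,306,-22,-88,0,125,0,0.8,306,-22,-88,0,125,0,0.8,306,-22,-88,0,125,0,0.8,306,-22,-88,0,125,0,0.8,306,-22,-88,0,125,0,0.8,306,-22,-88,0,125,0,0.8,306,-22,-88,0,125,0,0.8,306,-22,-88,0,125,0,0.8,306,-22,-88,0,125,0,0.8,306,-22,-88,0,125,0,0.8,306,-22,-88,0,125,0,0.8]}}

```text
t: 24.32
position: [587.8, 39.1, 234.0]
tcp_rot: [-0.376, 0.6, -0.599, 0.374]
force: [-0.9, 0.5, 0.0]
width: 68.5
```

```bash
python3 - <<'E'
from h import *
st();delta([590,40,240],tool(0,0,jaw=-65))
E
```

```text
t 24.32 p [587.8  39.1 234. ] j [-0.06  0.42  0.01  1.16 -0.    1.97] F [-0.9  0.5  0. ] w 68.5
shift [-1.7 -6.   1.6] turn [ 0.1 39.   0.1] rows>= 5.4
```

Request:
{"name": "apply_moves", "arguments": {"deltas": [0,-6,0,0,39,0,0.8,0,-6,0,0,39,0,0.8,0,-6,0,0,39,0,0.8,0,-6,0,0,39,0,0.8,0,-6,0,0,39,0,0.8,0,-6,0,0,39,0,0.8,0,-6,0,0,39,0,0.8,0,-6,0,0,39,0,0.8]}}

```text
t: 24.98
position: [588.0, 39.5, 240.6]
tcp_rot: [-0.157, 0.69, -0.69, 0.156]
force: [-0.1, 0.0, 0.7]
width: 68.6
```

```bash
python3 - <<'E'
from h import *
st(); c=imaging.camera('wrist'); save(c,'w17.png',None,1); np.savez('w17.npz',**{k:np.array(v) for k,v in c.items()})
E
```

```text
t 24.98 p [588.   39.5 240.6] j [-0.06  0.42  0.02  1.18 -0.    2.64] F [-0.1  0.   0.7] w 68.6
```

View pics/w17.png

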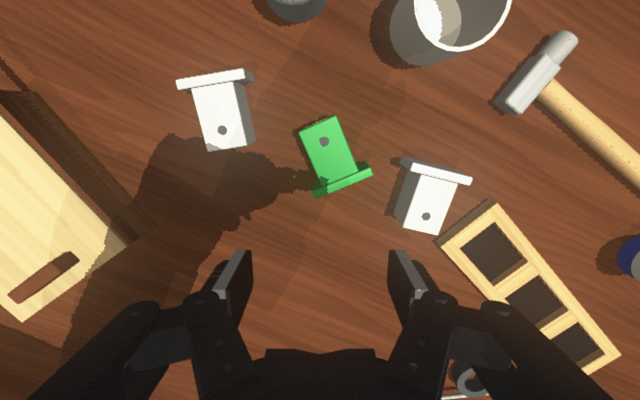

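```bash
cat >> h.py <<'E'
def block(c,box,V=185,show=None):
    """top face (z=48) of lying block in pixel box; returns flange centre(outer face) xy and heading deg of flange direction"""
    im=c['pixels']; hsv=cv2.cvtColor(im,cv2.COLOR_RGB2HSV); x0,y0,x1,y1=box
    m=np.zeros(im.shape[:2],np.uint8); m[y0:y1,x0:x1]=((hsv[...,1]<50)&(hsv[...,2]>V))[y0:y1,x0:x1]
    m=cv2.morphologyEx(m,cv2.MORPH_CLOSE,np.ones((5,5)))
    cs,_=cv2.findContours(m,cv2.RETR_EXTERNAL,cv2.CHAIN_APPROX_NONE); k=max(cs,key=cv2.contourArea)
    X=ray(c,k[:,0],48)[:,:2].astype(np.float32); r=cv2.minAreaRect(X); b=cv2.boxPoints(r)
    # area centroid lies toward body centre; flange direction by wide slab: compare contour spread near each of 4 sides
    best=None
    for i in range(4):
        mid=(b[i]+b[(i+1)%4])/2; n=mid-np.array(r[0]); L=np.linalg.norm(n); n/=L; t=np.array([-n[1],n[0]])
        s=(X-np.array(r[0]))@n; w=X[s>L-5]@t; w2=X[s<-L+5]@t
        sc=(w.max()-w.min())-(w2.max()-w2.min())
        if best is None or sc>best[0]: best=(sc,mid,np.degrees(np.arctan2(n[1],n[0])),2*L,w.max()-w.min(),w2.max()-w2.min())
    print('flange ctr',np.round(best[1],1),'heading',round(best[2],1),'length',round(best[3],1),'flange w',round(best[4],1),'bore w',round(best[5],1))
    return best
E
python3 - <<'E'
from h import *
d=np.load('w17.npz'); c={k:d[k] for k in d}
for V in (170,200,225):
  block(c,(165,55,265,165),V); block(c,(385,145,480,245),V)
save(c,'w17c.png',(160,50,480,250),2.4)
E
```

```text
flange ctr [637.5 185.3] heading 34.1 length 74.2 flange w 69.0 bore w 41.2
flange ctr [655.4 -74.9] heading 11.7 length 74.0 flange w 69.2 bore w 42.7
flange ctr [637. 185.] heading 34.6 length 73.5 flange w 68.8 bore w 31.7
flange ctr [655.2 -75.1] heading 11.7 length 73.6 flange w 68.6 bore w 41.6
flange ctr [636.9 184.9] heading 34.5 length 73.0 flange w 68.3 bore w 33.2
flange ctr [654.9 -75.2] heading 11.4 length 73.2 flange w 67.9 bore w 41.5
```

View pics/w17c.png

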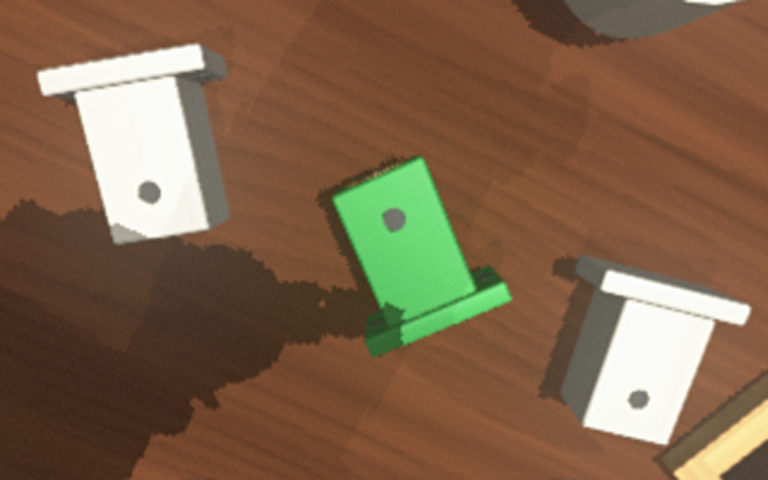

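```bash
python3 - <<'E'
from h import *
delta([545,-270,200],tool(0,0,jaw=-100))
E
```

```text
shift [172.4  40.9 260.7] turn [ 0.  35.6  0.1] rows>= 7.6
```

Request:
{"name": "apply_moves", "arguments": {"deltas": [172,41,261,0,35.6,0,0.8,172,41,261,0,35.6,0,0.8,172,41,261,0,35.6,0,0.8,172,41,261,0,35.6,0,0.8,172,41,261,0,35.6,0,0.8,172,41,261,0,35.6,0,0.8,172,41,261,0,35.6,0,0.8,172,41,261,0,35.6,0,0.8,172,41,261,0,35.6,0,0.8,172,41,261,0,35.6,0,0.8,172,41,261,0,35.6,0,0.8]}}

```text
t: 25.95
position: [545.1, -269.3, 200.2]
tcp_rot: [0.062, 0.705, -0.704, -0.063]
force: [-0.0, -0.5, -0.6]
width: 68.3
```

```bash
python3 - <<'E'
from h import *
st(); c=imaging.camera('wrist'); save(c,'w18.png',None,1); np.savez('w18.npz',**{k:np.array(v) for k,v in c.items()})
E
```

```text
t 25.95 p [ 545.1 -269.3  200.2] j [-0.58  0.48  0.    1.1   0.    2.74] F [-0.  -0.5 -0.6] w 68.3
```

View pics/w18.png

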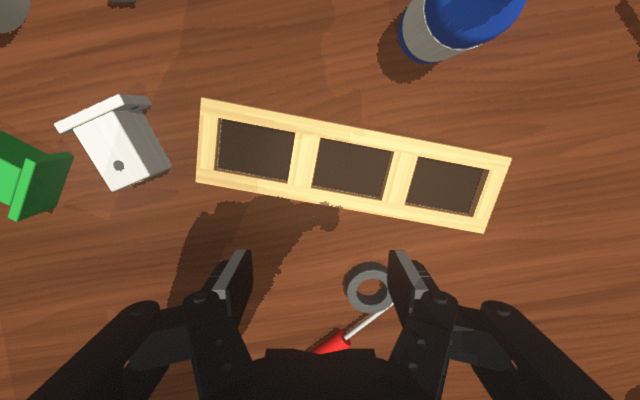

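```bash
python3 - <<'E'
from h import *
d=np.load('w18.npz'); c={k:d[k] for k in d}
hsv=cv2.cvtColor(c['pixels'],cv2.COLOR_RGB2HSV)
for V in (195,):
    m=((hsv[...,2]>V)&(hsv[...,0]>12)&(hsv[...,0]<30)&(hsv[...,1]>60)&(hsv[...,1]<190)).astype(np.uint8); m[245:]=0;m[:,:185]=0
    m=cv2.morphologyEx(m,cv2.MORPH_OPEN,np.ones((3,3)))
    cs,h=cv2.findContours(m,cv2.RETR_CCOMP,cv2.CHAIN_APPROX_NONE)
    for k,hh in zip(cs,h[0]):
        if cv2.contourArea(k)>1000:
            X=ray(c,k[:,0],19)[:,:2].astype(np.float32); r=cv2.minAreaRect(X); b=cv2.boxPoints(r); e=max([b[1]-b[0],b[2]-b[1]],key=np.linalg.norm)
            print('hole' if hh[3]>=0 else 'outer',np.round(r[0],1),np.round(sorted(r[1]),1),round((np.degrees(np.arctan2(e[1],e[0])))%180,2))
cv2.imwrite('pics/m18.png',m*255)
# corners by hand
X=ray(c,[(202,98),(511,158),(484,233),(196,182)],19)[:,:2]; print(X.round(1),X.mean(0),[np.linalg.norm(X[i]-X[(i+1)%4]) for i in range(4)])
# top cam
c=imaging.camera('top')
E
```

```text
outer [ 552.7 -304.9] [ 86.3 319.2] 69.23
hole [ 516.5 -400.7] [55.2 79.4] 69.25
hole [ 552.8 -305. ] [55.3 79.2] 69.11
hole [ 589.  -208.9] [55.8 79.6] 69.26
[[ 648.1 -172.1]
 [ 535.9 -468.2]
 [ 456.3 -439.6]
 [ 568.5 -141.6]] [ 552.18976244 -305.3809705 ] [np.float64(316.6222156416951), np.float64(84.63971847219625), np.float64(318.3863898183637), np.float64(85.27090001334916)]
```

View pics/m18.png

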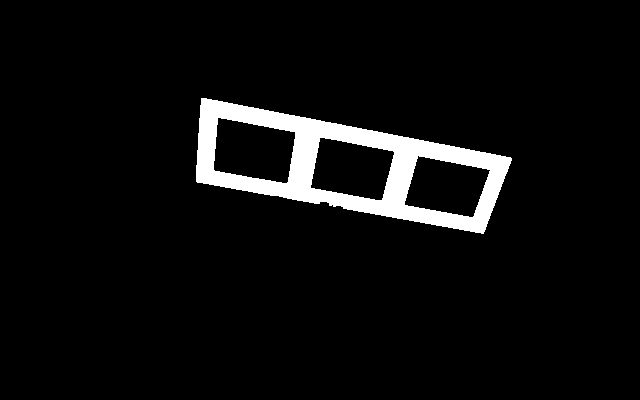

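```bash
python3 - <<'E'
from h import *
T=tool(35,11.6,flip=-1); g=np.array([601.5,-86.1,29]); print(T.round(2)); P0=g-T[:,1]*120; print(P0); delta(P0+[0,0,40],T)
E
```

```text
[[-0.56  0.8   0.2 ]
 [-0.12  0.16 -0.98]
 [-0.82 -0.57 -0.  ]]
[ 505.20947181 -105.86560682   97.82917236]
shift [  68.1   62.8 -153.2] turn [-10.4 -20.   54.3] rows>= 8.2
```

Request:
{"name": "apply_moves", "arguments": {"deltas": [68,63,-153,-10.4,-20,54.3,0.75,68,63,-153,-10.4,-20,54.3,0.75,68,63,-153,-10.4,-20,54.3,0.75,68,63,-153,-10.4,-20,54.3,0.75,68,63,-153,-10.4,-20,54.3,0.75,68,63,-153,-10.4,-20,54.3,0.75,68,63,-153,-10.4,-20,54.3,0.75,68,63,-153,-10.4,-20,54.3,0.75,68,63,-153,-10.4,-20,54.3,0.75,68,63,-153,-10.4,-20,54.3,0.75,68,63,-153,-10.4,-20,54.3,0.75,68,63,-153,-10.4,-20,54.3,0.75]}}

```text
t: 27.05
position: [504.7, -106.8, 136.3]
tcp_rot: [0.261, 0.658, -0.591, 0.386]
force: [-0.5, 0.4, -0.8]
width: 64.1
```

```bash
python3 - <<'E'
from h import *
st(); T=tool(35,11.6,flip=-1); g=np.array([601.5,-86.1,29]); delta(g-T[:,1]*60,T)
c=imaging.camera('wrist'); save(c,'w19.png'); c=imaging.camera('top'); block(c,(315,155,360,198),170);save(c,'t19.png',(300,140,480,300),4)
E
```

```text
t 27.05 p [ 504.7 -106.8  136.3] j [-0.8   0.26 -1.24 -0.59  0.76  2.42] F [-0.5  0.4 -0.8] w 64.1
shift [30.9 82.7 -0.7] turn [-0.  -0.2  0.2] rows>= 2.1
flange ctr [659.7 -74. ] heading 11.7 length 78.5 flange w 72.1 bore w 43.7
```

View pics/w19.png

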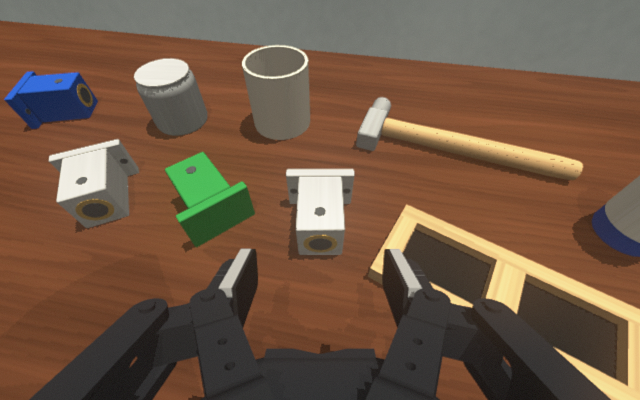

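View pics/t19.png

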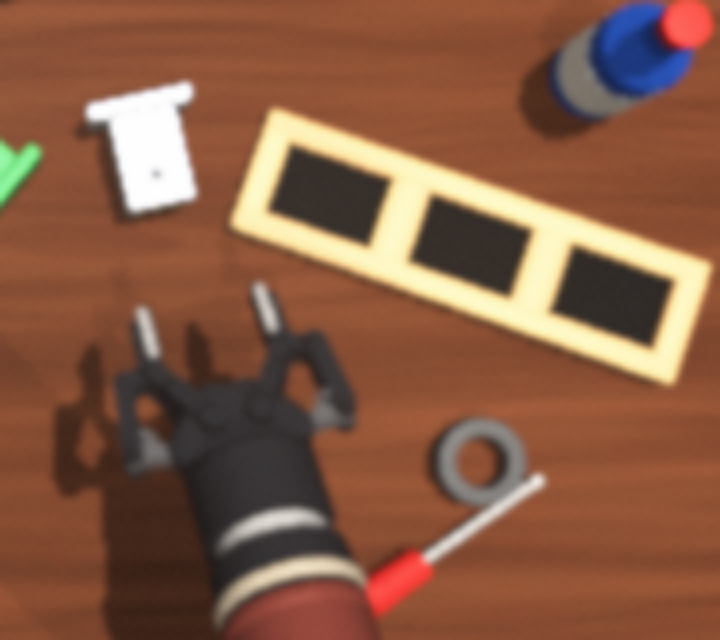

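```bash
python3 - <<'E'
from h import *
c=imaging.camera('top'); hsv=cv2.cvtColor(c['pixels'],cv2.COLOR_RGB2HSV)
m=((hsv[...,2]<70)).astype(np.uint8); m[:165]=0; m[240:]=0; m[:,:355]=0; m[:,485:]=0
cs,h=cv2.findContours(m,cv2.RETR_EXTERNAL,cv2.CHAIN_APPROX_NONE)
for k in cs:
    if cv2.contourArea(k)>150:
        for z in (8,19):
            X=ray(c,k[:,0],z)[:,:2].astype(np.float32); r=cv2.minAreaRect(X); print(z,np.round(r[0],1),np.round(r[1],1))
m=((hsv[...,2]>195)&(hsv[...,0]>12)&(hsv[...,0]<30)&(hsv[...,1]>50)&(hsv[...,1]<190)).astype(np.uint8); m[:165]=0; m[240:]=0; m[:,:355]=0; m[:,485:]=0
cs,h=cv2.findContours(m,cv2.RETR_EXTERNAL,cv2.CHAIN_APPROX_NONE); k=max(cs,key=cv2.contourArea)
X=ray(c,k[:,0],19)[:,:2].astype(np.float32); r=cv2.minAreaRect(X); print('outer',r)
E
```

```text
8 [ 474.4 -175.6] [88.5 44.2]
19 [ 474.3 -174. ] [87.5 43.7]
8 [ 518.7 -403.6] [66.4 43. ]
19 [ 518.2 -399.6] [65.7 42.6]
8 [ 555.7 -306.8] [65.8 42.6]
19 [ 554.8 -303.8] [65.1 42.1]
8 [ 592.6 -209.9] [66.1 42.6]
19 [ 591.3 -207.9] [65.4 42.2]
outer ((555.2885131835938, -304.62969970703125), (323.1585388183594, 89.59425354003906), 69.18148803710938)
```

Request:
{"name": "apply_moves", "arguments": {"deltas": [31,20,0,0,0,0,0.75,31,50,0,0,0,0,0.75,31,80,0,0,0,0,0.75,31,83,0,0,0,0,0.75,31,83,0,0,0,0,0.75]}}

```text
t: 27.62
position: [555.7, -96.0, 63.6]
tcp_rot: [0.261, 0.657, -0.591, 0.388]
force: [-0.6, -0.1, 1.0]
width: 64.1
```

```bash
python3 - <<'E'
from h import *
st(); T=tool(35,11.6,flip=-1); g=np.array([601.5,-86.1,29]); delta(g,T)
c=imaging.camera('wrist'); save(c,'w20.png')
E
```

```text
t 27.62 p [555.7 -96.   63.6] j [-0.66  0.6  -1.22 -0.99  0.67  2.55] F [-0.6 -0.1  1. ] w 64.1
shift [ 1.3 58.2 -0.4] turn [0.1 0.  0.1] rows>= 1.4
```

View pics/w20.png

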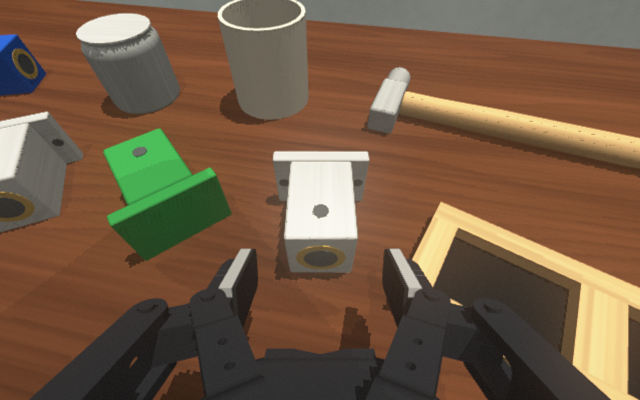

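Request:
{"name": "apply_moves", "arguments": {"deltas": [1,20,0,0,0,0,0.75,1,40,0,0,0,0,0.75,1,54,0,0,0,0,0.75,1,58,0,0,0,0,0.75,1,58,0,0,0,0,0.75]}}

```text
t: 28.08
position: [600.9, -87.9, 31.2]
tcp_rot: [0.262, 0.657, -0.591, 0.388]
force: [-1.1, 0.1, -0.7]
width: 64.3
```

```bash
python3 - <<'E'
from h import *
st(); T=tool(35,11.6,flip=-1); g=np.array([601.5,-86.1,29]); delta(g,T)
c=imaging.camera('wrist'); save(c,'w21.png')
E
```

```text
t 28.08 p [600.9 -87.9  31.2] j [-0.57  0.73 -1.14 -1.09  0.61  2.63] F [-1.1  0.1 -0.7] w 64.3
shift [ 1.3  2.  -1.6] turn [-0.1  0.  -0. ] rows>= 0.1
```

View pics/w21.png

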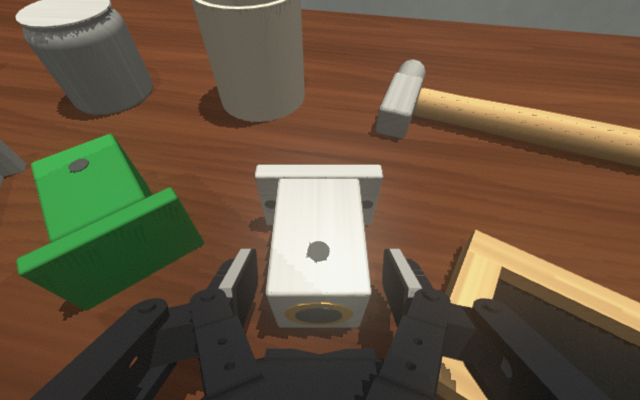

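Request:
{"name": "apply_moves", "arguments": {"deltas": [0,0,-1.5,0,0,0,0.4,0,0,-1.5,0,0,0,0.4,0,0,-1.5,0,0,0,0.4,0,0,-1.5,0,0,0,0.4,0,0,-1.5,0,0,0,0.4,0,0,-1.5,0,0,0,0.4], "force": 80}}

```text
t: 28.63
position: [599.8, -86.6, 31.4]
tcp_rot: [0.262, 0.657, -0.591, 0.388]
force: [-6.3, -0.0, 8.5]
width: 43.2
```

```bash
python3 - <<'E'
from h import *
st(); c=imaging.camera('wrist'); save(c,'w22.png',None,.7); p,R=pose(); np.savez('graspB.npz',p=p,R=R); print(np.degrees(np.arcsin(-R[2,1])),np.degrees(np.arctan2(R[1,1],R[0,1])),R[:,2])
c=imaging.camera('top'); block(c,(315,155,360,198),170)
E
```

```text
t 28.63 p [599.8 -86.6  31.4] j [-0.57  0.73 -1.14 -1.1   0.61  2.64] F [-6.3 -0.   8.5] w 43.2
34.96538687274039 11.485298814508804 [ 1.99433761e-01 -9.79911200e-01  4.63003044e-04]
flange ctr [660.4 -73.9] heading 11.3 length 78.6 flange w 68.9 bore w 49.6
```

View pics/w22.png

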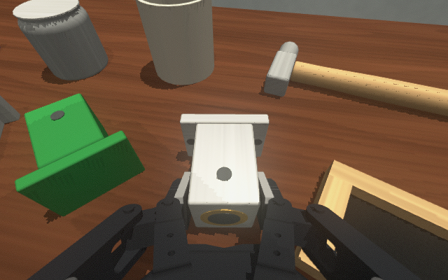

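```bash
cat >> h.py <<'E'
def place(f,flange,heading,pocket,zc=24):
    """tool pose that stands the gripped block in pocket; f npz of grasp pose"""
    d=np.load(f); p,R=d['p'],d['R']
    w=np.radians(heading); h=np.array([np.cos(w),np.sin(w),0]); up=np.array([0,0,1.])
    Bg=np.c_[up,np.cross(-h,up),-h]
    r=np.radians(-20.8); rx=np.array([np.cos(r),np.sin(r),0]); Bp=np.c_[-rx,np.cross(up,-rx),up]
    ft=R.T@(np.array([*flange,zc])-p); print('flange in tool',ft.round(1)); ft[2]=0
    Rp=Bp@Bg.T@R; P=np.array([*pocket,8.])-Rp@ft
    return P,Rp
PK=[(516.6,-400.8),(552.8,-304.9),(589.1,-208.9)]
E
python3 - <<'E'
from h import *
P,R=place('graspB.npz',(655.9,-75),11.5,PK[2]); print(P,R.round(2)); delta(P+[0,0,90],R)
E
```

```text
flange in tool [-26.8  51.2  -0.2]
[ 582.18403207 -206.27241282   65.33898205] [[ 0.77  0.54  0.35]
 [-0.29 -0.2   0.93]
 [ 0.57 -0.82 -0.  ]]
shift [ -78.  -104.7  113.8] turn [ -26.9 -151.8  -31.5] rows>= 22.0
```

Request:
{"name": "apply_moves", "arguments": {"deltas": [-20,-14,0,0,0,0,0.4,-50,-35,0,0,0,0,0.4,-80,-56,0,0,0,0,0.4,-115,-80,0,0,0,0,0.4,-115,-80,0,0,0,0,0.4,-115,-80,0,0,0,0,0.4]}}

```text
t: 29.23
position: [601.3, -87.3, 174.9]
tcp_rot: [0.263, 0.654, -0.592, 0.39]
force: [0.5, 0.4, -3.5]
width: 43.2
```

```bash
python3 - <<'E'
from h import *
st(); c=imaging.camera('wrist'); save(c,'w23.png',None,.7)
P,R=place('graspB.npz',(655.9,-75),11.5,PK[2]);  delta(P+[-40,0,110],R)
E
```

```text
t 29.23 p [601.3 -87.3 174.9] j [-0.57  0.25 -1.06 -0.55  0.6   2.64] F [ 0.5  0.4 -3.5] w 43.2
flange in tool [-26.8  51.2  -0.2]
shift [ 43.5 -68.2 105.6] turn [ -27.  -151.7  -31.4] rows>= 22.0
```

View pics/w23.png

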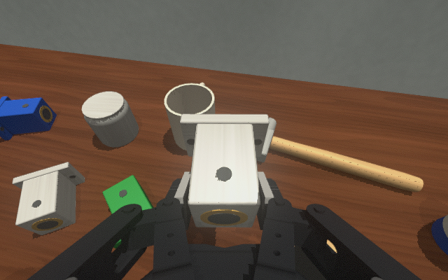

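Request:
{"name": "apply_moves", "arguments": {"deltas": [43,-68,106,-27,-151.7,-31.4,0.4,43,-68,106,-27,-151.7,-31.4,0.4,43,-68,106,-27,-151.7,-31.4,0.4,43,-68,106,-27,-151.7,-31.4,0.4,43,-68,106,-27,-151.7,-31.4,0.4,43,-68,106,-27,-151.7,-31.4,0.4,43,-68,106,-27,-151.7,-31.4,0.4,43,-68,106,-27,-151.7,-31.4,0.4,43,-68,106,-27,-151.7,-31.4,0.4,43,-68,106,-27,-151.7,-31.4,0.4,43,-68,106,-27,-151.7,-31.4,0.4,43,-68,106,-27,-151.7,-31.4,0.4]}}

```text
t: 30.28
position: [541.7, -205.7, 169.9]
tcp_rot: [-0.285, 0.372, -0.595, 0.653]
force: [-0.2, 0.3, -3.6]
width: 42.5
```

```bash
python3 - <<'E'
from h import *
st(); P,R=place('graspB.npz',(655.9,-75),11.5,PK[2]);  delta(P+[-40,0,110],R)
E
```

```text
t 30.28 p [ 541.7 -205.7  169.9] j [-0.76  0.2  -0.69  0.3   0.5   0.94] F [-0.2  0.3 -3.6] w 42.5
flange in tool [-26.8  51.2  -0.2]
shift [-0.3 -4.3  3.5] turn [-13.  -76.1 -16.1] rows>= 11.0
```

Request:
{"name": "apply_moves", "arguments": {"deltas": [0,-4,4,-13,-76.1,-16,0.4,0,-4,4,-13,-76.1,-16,0.4,0,-4,4,-13,-76.1,-16,0.4,0,-4,4,-13,-76.1,-16,0.4,0,-4,4,-13,-76.1,-16,0.4,0,-4,4,-13,-76.1,-16,0.4,0,-4,4,-13,-76.1,-16,0.4,0,-4,4,-13,-76.1,-16,0.4,0,-4,4,-13,-76.1,-16,0.4,0,-4,4,-13,-76.1,-16,0.4,0,-4,4,-13,-76.1,-16,0.4,0,-4,4,-13,-76.1,-16,0.4]}}

```text
t: 31.28
position: [541.6, -205.2, 174.5]
tcp_rot: [0.702, 0.087, 0.329, -0.626]
force: [-0.3, 0.7, -4.6]
width: 42.7
```

```bash
python3 - <<'E'
from h import *
st(); P,R=place('graspB.npz',(655.9,-75),11.5,PK[2]);  delta(P+[0,0,30],R)
c=imaging.camera('wrist'); save(c,'w24.png',None,.7)
c=imaging.camera('scene'); save(c,'s24.png',(150,150,350,280),4)
E
```

```text
t 31.28 p [ 541.6 -205.2  174.5] j [-0.55  0.11 -0.84  0.03  0.11 -0.15] F [-0.3  0.7 -4.6] w 42.7
flange in tool [-26.8  51.2  -0.2]
shift [-13.7  86.9  13.3] turn [-0.1  0.1 -0.2] rows>= 2.1
```

View pics/w24.png

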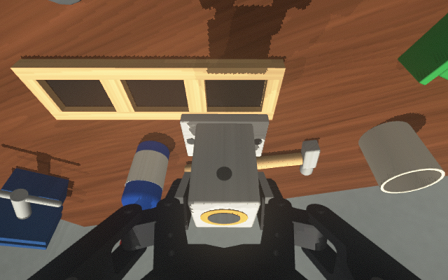

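View pics/s24.png

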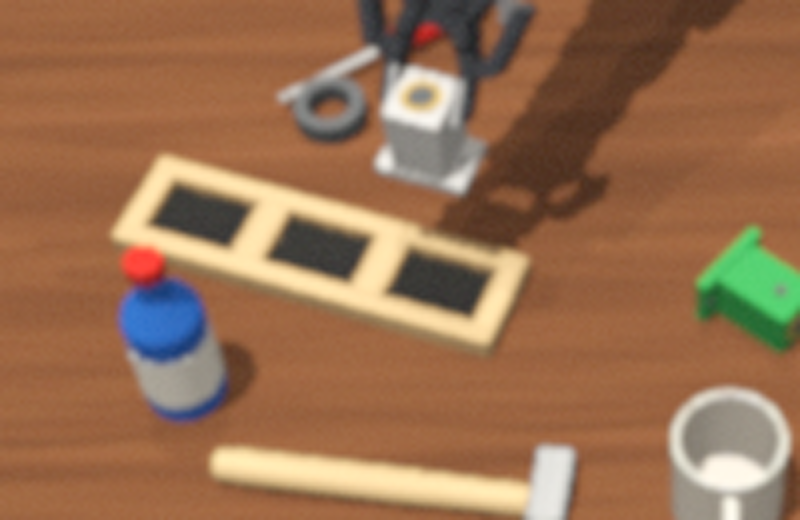

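Request:
{"name": "apply_moves", "arguments": {"deltas": [-14,30,13,0,0,0,0.4,-14,60,13,0,0,0,0.4,-14,87,13,0,0,0,0.4,-14,87,13,0,0,0,0.4,-14,87,13,0,0,0,0.4]}}

```text
t: 31.8
position: [584.1, -208.3, 97.3]
tcp_rot: [0.7, 0.085, 0.333, -0.626]
force: [-0.6, 0.5, -4.0]
width: 43.2
```

```bash
python3 - <<'E'
from h import *
st(); P,R=place('graspB.npz',(655.9,-75),11.5,PK[2]);  delta(P+[0,0,14],R); delta(P,R)
c=imaging.camera('wrist'); save(c,'w25.png')
c=imaging.camera('scene'); save(c,'s25.png',(150,150,350,280),4)
E
```

```text
t 31.8 p [ 584.1 -208.3   97.3] j [-0.5   0.32 -0.84 -0.2   0.08 -0.11] F [-0.6  0.5 -4. ] w 43.2
flange in tool [-26.8  51.2  -0.2]
shift [-12.4  13.3   1.1] turn [-0.1 -0.4 -0.1] rows>= 0.4
shift [-20.4  24.8   1. ] turn [-0.1 -0.4 -0.1] rows>= 0.8
```

View pics/w25.png

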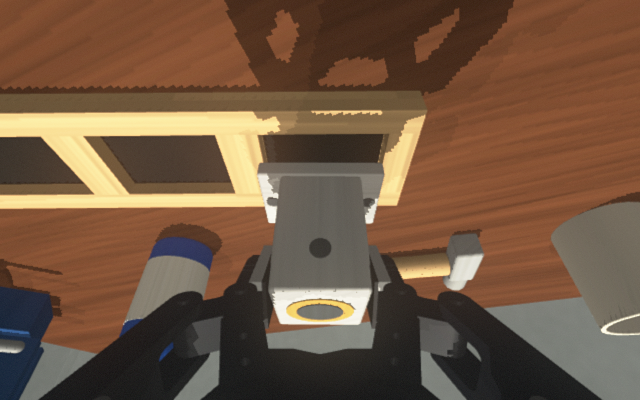

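View pics/s25.png

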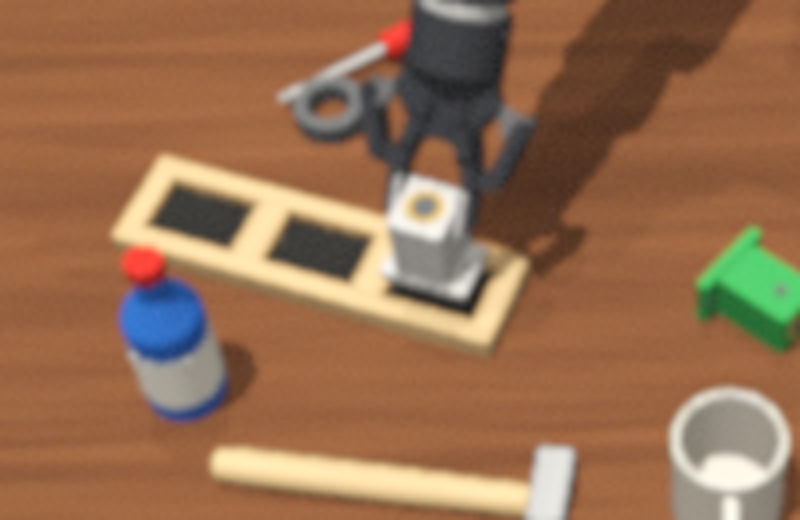

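```bash
python3 - <<'E'
from h import *
c=imaging.camera('wrist'); p,R=pose()
P,Rp=place('graspB.npz',(655.9,-75),11.5,PK[2])
F=p+R@(Rp.T@(np.array([*PK[2],8.])-P)); print('flange pred',F)
r=np.radians(-20.8); rx=np.array([np.cos(r),np.sin(r),0]); ry=np.array([-rx[1],rx[0],0])
C=[F-24*rx+s*35*ry+[0,0,h] for s in(1,-1) for h in (0,10)]+[F-24*rx+s*22*ry+[0,0,75] for s in(1,-1)]
q=proj(c,C); print(q.round(1))
im=c['pixels'][:,:,::-1].copy(); im=cv2.resize(im[140:340,220:420],None,fx=3,fy=3,interpolation=cv2.INTER_NEAREST)
for u,v in q: cv2.circle(im,(int((u-220)*3),int((v-140)*3)),3,(0,0,255),1)
cv2.imwrite('pics/w25b.png',im)
E
```

```text
flange in tool [-26.8  51.2  -0.2]
flange pred [ 592.09893034 -211.2705007    43.61380293]
[[384.3 169. ]
 [386.9 182.5]
 [258.9 169.8]
 [256.6 183.3]
 [377.5 303.3]
 [268.9 303.9]]
```

View pics/w25b.png

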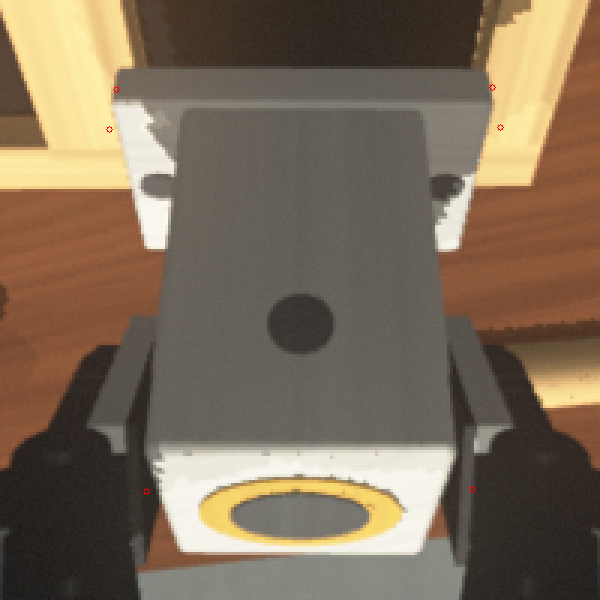

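```bash
python3 - <<'E'
from h import *
c=imaging.camera('wrist'); p,R=pose()
o=-c['R'].T@c['t']; ot=R.T@(o-p); Rt=c['R']@R; print('cam in tool',ot,Rt[2])
def cam(p,R):
    Rc=Rt@R.T; o=p+R@ot; return dict(K=c['K'],R=Rc,t=-Rc@o)
for p1,R1 in [((600.9,-87.9,31.2),tool(35,11.6,flip=-1)),((555.7,-96,63.6),tool(35,11.6,flip=-1))]:
    k=cam(np.array(p1),R1); w=np.radians(11.6); h=np.array([np.cos(w),np.sin(w),0]); l=np.array([-h[1],h[0],0]); F=np.array([655.9,-75,0])
    print(proj(k,[F+35*l+[0,0,48],F-35*l+[0,0,48],F-75*h+22*l+[0,0,48],F-75*h-22*l+[0,0,48],F-75*h-22*l,F-75*h+22*l]).round(1).tolist())
E
```

```text
cam in tool [ -77.97120045 -128.05871741   -1.23640858] [2.95049010e-01 9.55482077e-01 2.84660950e-04]
[[256.0, 169.6], [381.9, 169.5], [264.2, 304.3], [373.5, 304.2], [360.7, 335.5], [277.5, 335.6]]
[[273.1, 155.3], [368.3, 155.2], [283.2, 244.7], [358.9, 244.6], [351.9, 278.6], [289.8, 278.7]]
```

```bash
python3 - <<'E'
from h import *
for i in range(3):
    st(); c=imaging.camera('wrist'); p,R=pose(); o=-c['R'].T@c['t']; print(R.T@(o-p), p)
E
```

```text
t 32.0 p [ 585.1 -208.8  101.4] j [-0.5   0.32 -0.84 -0.2   0.08 -0.11] F [-0.1 -0.2 -2.7] w 42.9
[ -77.81585692 -128.18424366   -1.2205605 ] [ 585.14728635 -208.83547602  101.70560577]
t 32.05 p [ 585.1 -208.8  101.7] j [-0.5   0.32 -0.84 -0.2   0.08 -0.11] F [-0.  -0.1 -3.4] w 43.0
[ -77.68588408 -128.2693164    -1.26565157] [ 585.18264956 -208.76248621  101.77571706]
t 32.1 p [ 585.2 -208.8  101.8] j [-0.5   0.32 -0.84 -0.2   0.08 -0.11] F [-0.3 -1.2 -2.5] w 43.1
[ -77.64910418 -128.34073072   -1.24885193] [ 585.21235763 -208.74927907  101.75372467]
```

```bash
python3 - <<'E'
from h import *
for n,p,T in [('w2',(373.9,274.7,259.9),tool(0,0,jaw=60.2)),('w4',(462.9,-41.2,237.8),tool(0,0,jaw=90)),('w17',(588,39.5,240.6),tool(0,0,jaw=-64.6)),('w18',(545.1,-269.3,200.2),tool(0,0,jaw=-100.1))]:
    d=np.load(n+'.npz'); o=-d['R'].T@d['t']; print(n,(T.T@(o-np.array(p))).round(1),(T.T@d['R'][2]).round(3))
print(observe()['t']); c=imaging.camera('wrist'); p,R=pose();o=-c['R'].T@c['t']; print(R.T@(o-p), (R.T@c['R'][2]).round(3),p)
E
```

```text
w2 [ -77.  -127.1   -1.4] [0.296 0.955 0.   ]
w4 [ -77.2 -127.2   -0.6] [0.294 0.956 0.001]
w17 [ -73.7 -127.    -0.4] [ 0.297  0.955 -0.   ]
w18 [ -73.8 -127.1    1. ] [ 0.296  0.955 -0.001]
32.15
[ -77.56857546 -128.36536133   -1.24401344] [0.296 0.955 0.   ] [ 585.14584559 -208.68644202  101.60992766]
```

```bash
cat >> h.py <<'E'
EB=np.array([-1.8,-0.7,-1.9])
def fix(c):
    c=dict(c); o=-np.array(c['R']).T@np.array(c['t'])-EB; c['t']=-np.array(c['R'])@o; return c
def ld(n):
    d=np.load(n); return fix({k:d[k] for k in d})
def rack(c):
    hsv=cv2.cvtColor(c['pixels'],cv2.COLOR_RGB2HSV)
    m=((hsv[...,2]>195)&(hsv[...,0]>12)&(hsv[...,0]<30)&(hsv[...,1]>60)&(hsv[...,1]<190)).astype(np.uint8); m[245:]=0;m[:,:185]=0
    m=cv2.morphologyEx(m,cv2.MORPH_OPEN,np.ones((3,3)))
    cs,h=cv2.findContours(m,cv2.RETR_CCOMP,cv2.CHAIN_APPROX_NONE)
    for k,hh in zip(cs,h[0]):
        if cv2.contourArea(k)>1000:
            X=ray(c,k[:,0],19)[:,:2].astype(np.float32); r=cv2.minAreaRect(X); print('hole' if hh[3]>=0 else 'outer',np.round(r[0],1),np.round(sorted(r[1]),1))
E
python3 - <<'E'
from h import *
rack(ld('w18.npz'))
c=ld('w17.npz'); 
for V in (170,200): block(c,(165,55,265,165),V); block(c,(385,145,480,245),V)
c=imaging.camera('wrist'); c=fix(c); p,R=pose(); o=-c['R'].T@c['t']; ot=R.T@(o-p); Rt=c['R']@R; print(ot)
def cam(p,R):
    Rc=Rt@R.T; o=p+R@ot; return dict(K=c['K'],R=Rc,t=-Rc@o)
for p1,R1 in [((600.9,-87.9,31.2),tool(35,11.6,flip=-1)),((555.7,-96,63.6),tool(35,11.6,flip=-1))]:
    k=cam(np.array(p1),R1); w=np.radians(11.6); h=np.array([np.cos(w),np.sin(w),0]); l=np.array([-h[1],h[0],0]); F=np.array([657.7,-74.3,0])
    print(proj(k,[F+35*l+[0,0,48],F-35*l+[0,0,48],F-75*h+22*l+[0,0,48],F-75*h-22*l+[0,0,48],F-75*h-22*l,F-75*h+22*l]).round(1).tolist())
E
```

```text
outer [ 554.1 -304.4] [ 86.8 321.1]
hole [ 517.6 -400.7] [55.6 79.9]
hole [ 554.2 -304.4] [55.6 79.7]
hole [ 590.6 -207.7] [56.1 80.1]
flange ctr [639.2 186.6] heading 34.1 length 74.6 flange w 69.4 bore w 41.4
flange ctr [657.2 -75.1] heading 11.7 length 74.5 flange w 69.6 bore w 42.9
flange ctr [638.7 186.4] heading 34.6 length 73.9 flange w 69.2 bore w 31.9
flange ctr [657.  -75.2] heading 11.7 length 74.0 flange w 69.0 bore w 41.8
[-7.53234917e+01 -1.29114368e+02  6.17574054e-02]
[[253.7, 161.8], [378.5, 161.7], [260.9, 292.1], [368.9, 292.0], [357.2, 325.8], [274.8, 325.9]]
[[271.2, 149.4], [365.8, 149.3], [280.8, 236.6], [355.8, 236.6], [349.4, 271.7], [287.7, 271.8]]
```

```bash
sed -i 's/^PK=.*/PK=[(517.6,-400.7),(554.2,-304.4),(590.7,-207.9)]/' h.py; python3 - <<'E'
from h import *
c=fix(imaging.camera('wrist')); p,R=pose()
P,Rp=place('graspB.npz',(657.4,-75),11.5,PK[2])
F=p+R@(Rp.T@(np.array([*PK[2],8.])-P)); print('flange pred',F, 'P',P); delta(P,Rp)
r=np.radians(-20.8); rx=np.array([np.cos(r),np.sin(r),0]); ry=np.array([-rx[1],rx[0],0])
C=[F-24*rx+s*35*ry+[0,0,h] for s in(1,-1) for h in (0,10)]+[F-24*rx+s*22*ry+[0,0,75] for s in(1,-1)]
q=proj(c,C); print(q.round(1))
im=c['pixels'][:,:,::-1].copy(); im=cv2.resize(im[140:340,220:420],None,fx=3,fy=3,interpolation=cv2.INTER_NEAREST)
for u,v in q: cv2.circle(im,(int((u-220)*3),int((v-140)*3)),3,(0,0,255),1)
cv2.imwrite('pics/w25c.png',im)
E
```

```text
flange in tool [-27.6  52.4   0.1]
flange pred [ 592.35924803 -211.19476392   42.5314136 ] P [ 583.78393764 -205.27227136   66.80884901]
shift [-21.9  26.8   2.5] turn [-0.  -0.2  0.3] rows>= 0.8
[[381.7 161.4]
 [384.1 174.5]
 [257.1 161.9]
 [254.8 175. ]
 [373.6 291.5]
 [266.2 292. ]]
```

View pics/w25c.png

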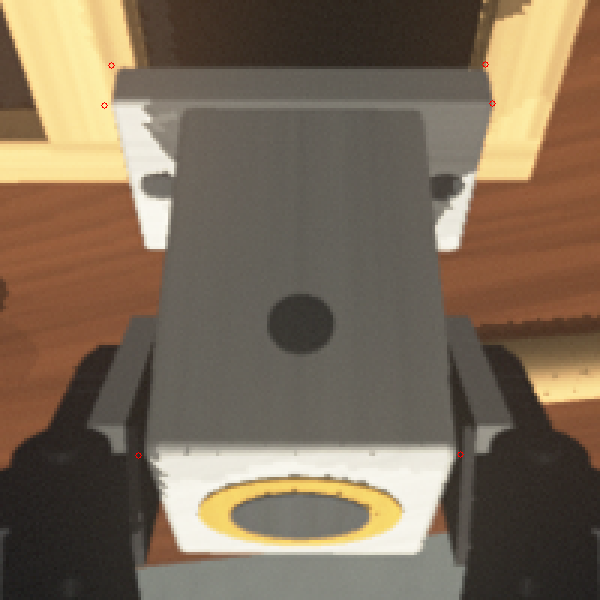

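Request:
{"name": "apply_moves", "arguments": {"deltas": [-14,15,2.5,0,-0.2,0.3,0.4,-14,15,2.5,0,-0.2,0.3,0.4,-14,15,2.5,0,-0.2,0.3,0.4,-14,15,2.5,0,-0.2,0.3,0.4,-14,15,2.5,0,-0.2,0.3,0.4,-14,15,2.5,0,-0.2,0.3,0.4]}}

```text
t: 32.8
position: [583.8, -205.4, 81.1]
tcp_rot: [0.701, 0.087, 0.331, -0.625]
force: [0.3, -0.1, -3.2]
width: 42.8
```

```bash
python3 - <<'E'
from h import *
st(); P,Rp=place('graspB.npz',(657.4,-75),11.5,PK[2]); delta(P+[0,0,14],Rp); delta(P,Rp)
c=imaging.camera('wrist'); save(c,'w26.png')
E
```

```text
t 32.8 p [ 583.8 -205.4   81.1] j [-0.5   0.36 -0.86 -0.26  0.08 -0.11] F [ 0.3 -0.1 -3.2] w 42.8
flange in tool [-27.6  52.4   0.1]
shift [-0.2  0.2  0.1] turn [-0. -0.  0.] rows>= 0.0
shift [-8.3 11.7  0.1] turn [-0. -0.  0.] rows>= 0.3
```

View pics/w26.png

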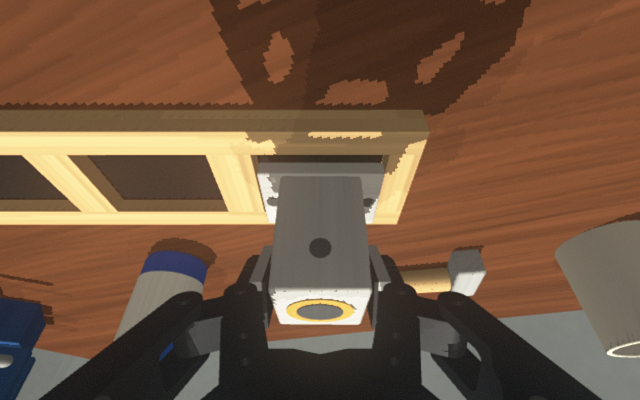

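Request:
{"name": "apply_moves", "arguments": {"deltas": [-2.3,3.3,0,0,0,0,0.4,-4.6,6.6,0,0,0,0,0.4,-6.3,9,0,0,0,0,0.4,-7.4,10.6,0,0,0,0,0.4,-7.4,10.6,0,0,0,0,0.4,-7.4,10.6,0,0,0,0,0.4]}}

```text
t: 33.35
position: [583.8, -205.2, 67.6]
tcp_rot: [0.701, 0.087, 0.331, -0.625]
force: [-0.4, -0.8, -0.1]
width: 42.9
```

```bash
python3 - <<'E'
from h import *
st(); P,Rp=place('graspB.npz',(657.4,-75),11.5,PK[2]); delta(P,Rp)
c=imaging.camera('wrist'); save(c,'w27.png')
E
```

```text
t 33.35 p [ 583.8 -205.2   67.6] j [-0.49  0.39 -0.88 -0.3   0.08 -0.11] F [-0.4 -0.8 -0.1] w 42.9
flange in tool [-27.6  52.4   0.1]
shift [-0.4  0.7 -0.1] turn [-0.1 -0.  -0. ] rows>= 0.0
```

View pics/w27.png

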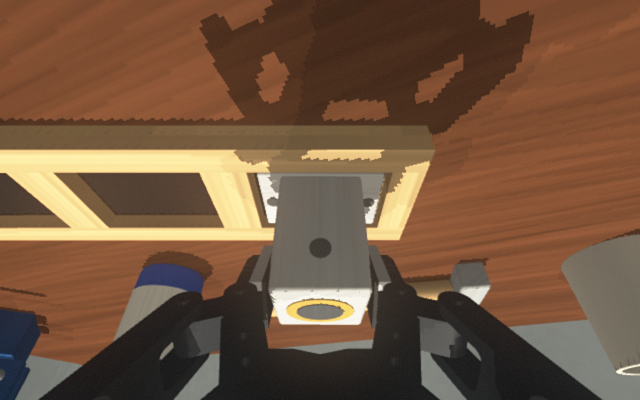

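Request:
{"name": "apply_moves", "arguments": {"deltas": [0,0,0,0,0,0,0.68,0,0,0,0,0,0,0.68,0,0,0,0,0,0,0.68,0,0,0,0,0,0,0.68,0,-15,0,0,0,0,0.68,0,-45,0,0,0,0,0.68,0,-85,0,0,0,0,0.68,0,-120,0,0,0,0,0.68,0,-130,0,0,0,0,0.68,0,-130,0,0,0,0,0.68]}}

```text
t: 34.23
position: [514.0, -179.0, 177.1]
tcp_rot: [0.701, 0.089, 0.332, -0.625]
force: [1.2, 0.6, -0.1]
width: 58.0
```

```bash
python3 - <<'E'
from h import *
st(); c=imaging.camera('wrist'); save(c,'w28.png')
c=imaging.camera('scene'); save(c,'s28.png',(150,150,420,300),2.9)
T=tool(35,34.2,flip=-1); print(T.round(2))
c=imaging.camera('top');save(c,'t28.png',(170,110,490,270),2.4)
E
```

```text
t 34.23 p [ 514.  -179.   177.1] j [-0.52  0.03 -0.92  0.01  0.09 -0.13] F [ 1.2  0.6 -0.1] w 58.0
[[-0.47  0.68  0.56]
 [-0.32  0.46 -0.83]
 [-0.82 -0.57 -0.  ]]
```

View pics/w28.png

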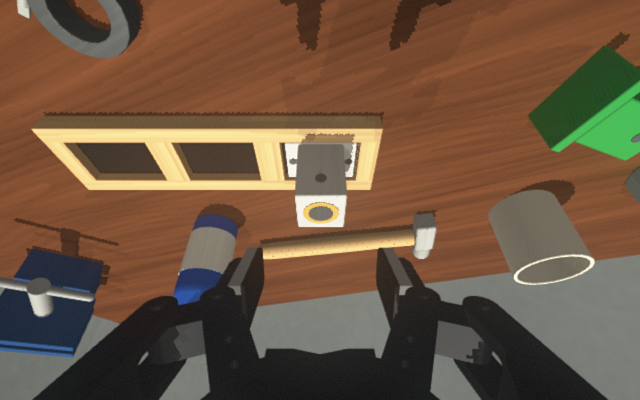

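View pics/t28.png

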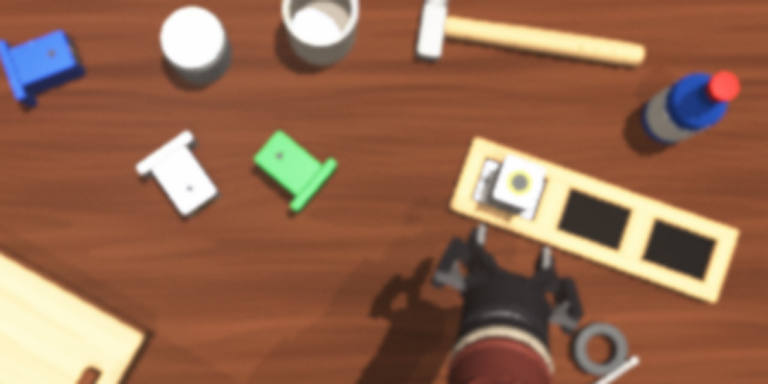

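```bash
python3 - <<'E'
from h import *
delta([570,135,240],tool(0,0,jaw=-56))
E
```

```text
shift [-10.5 -88.  313.5] turn [-37.9 120.6  19.6] rows>= 17.9
```

Request:
{"name": "apply_moves", "arguments": {"deltas": [-10,-88,313,-37.9,120.6,19.6,0.75,-10,-88,313,-37.9,120.6,19.6,0.75,-10,-88,313,-37.9,120.6,19.6,0.75,-10,-88,313,-37.9,120.6,19.6,0.75,-10,-88,313,-37.9,120.6,19.6,0.75,-10,-88,313,-37.9,120.6,19.6,0.75,-10,-88,313,-37.9,120.6,19.6,0.75,-10,-88,313,-37.9,120.6,19.6,0.75,-10,-88,313,-37.9,120.6,19.6,0.75,-10,-88,313,-37.9,120.6,19.6,0.75,-10,-88,313,-37.9,120.6,19.6,0.75,-10,-88,313,-37.9,120.6,19.6,0.75]}}

```text
t: 35.38
position: [570.4, 136.7, 238.3]
tcp_rot: [0.49, -0.415, 0.618, -0.454]
force: [0.6, -0.5, -0.1]
width: 63.6
```

```bash
python3 - <<'E'
from h import *
st();delta([570,135,240],tool(0,0,jaw=-56))
E
```

```text
t 35.38 p [570.4 136.7 238.3] j [ 0.26  0.36 -0.12  1.01 -0.28  1.91] F [ 0.6 -0.5 -0.1] w 63.6
shift [ 2.1 -1.2 -0. ] turn [-15.5  50.4   7.9] rows>= 7.4
```

Request:
{"name": "apply_moves", "arguments": {"deltas": [2,0,0,-15.5,50.4,7.9,0.75,2,0,0,-15.5,50.4,7.9,0.75,2,0,0,-15.5,50.4,7.9,0.75,2,0,0,-15.5,50.4,7.9,0.75,2,0,0,-15.5,50.4,7.9,0.75,2,0,0,-15.5,50.4,7.9,0.75,2,0,0,-15.5,50.4,7.9,0.75,2,0,0,-15.5,50.4,7.9,0.75,2,0,0,-15.5,50.4,7.9,0.75,2,0,0,-15.5,50.4,7.9,0.75,2,0,0,-15.5,50.4,7.9,0.75]}}

```text
t: 36.3
position: [569.7, 132.8, 239.9]
tcp_rot: [0.208, -0.675, 0.676, -0.209]
force: [-0.2, 0.3, -0.1]
width: 64.1
```

```bash
python3 - <<'E'
from h import *
st(); c=imaging.camera('wrist'); p,R=pose(); c0=c; c=fix(c); o=-c['R'].T@c['t']; print('cam',(R.T@(o-p)).round(1)); save(c,'w29.png'); np.savez('w29.npz',**{k:np.array(v) for k,v in c0.items()})
E
```

```text
t 36.3 p [569.7 132.8 239.9] j [ 0.1   0.41  0.    1.17 -0.    2.65] F [-0.2  0.3 -0.1] w 64.1
cam [ -75.5 -128.7    0. ]
```

View pics/w29.png

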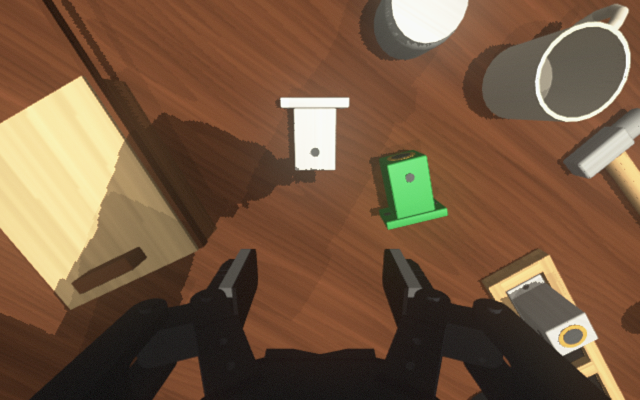

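```bash
python3 - <<'E'
from h import *
c=ld('w29.npz')
for V in (140,170,200): b=block(c,(270,85,360,185),V)
save(c,'w29c.png',(260,80,460,240),4)
E
```

```text
flange ctr [638.8 186.9] heading 34.3 length 73.6 flange w 69.0 bore w 43.2
flange ctr [638.9 186.8] heading 34.3 length 73.6 flange w 68.9 bore w 42.2
flange ctr [638.3 185.9] heading 34.3 length 72.7 flange w 68.1 bore w 42.1
```

View pics/w29c.png

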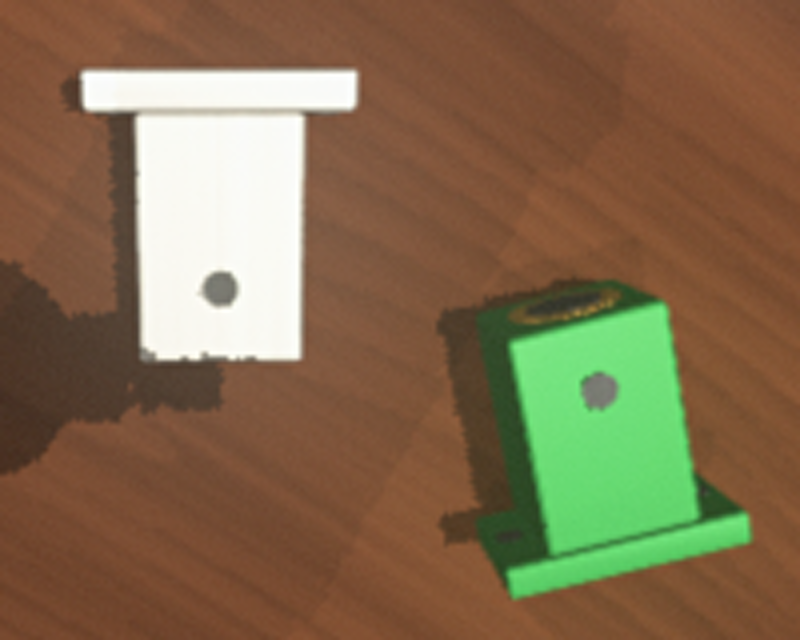

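```bash
python3 - <<'E'
from h import *
T=tool(35,34.3,flip=-1); h=T[:,1]*[1,1,0]; h/=np.linalg.norm(h); g=np.array([639.3,187.1,0])-57*h; g[2]=31; print(g); delta(g-90*T[:,1]+[0,0,35],T)
E
```

```text
[592.21239721 154.97901521  31.        ]
shift [ 42.7 122.6  -5.7] turn [-0.1  0.  55. ] rows>= 7.7
```

Request:
{"name": "apply_moves", "arguments": {"deltas": [43,123,-6,0,0,55,0.75,43,123,-6,0,0,55,0.75,43,123,-6,0,0,55,0.75,43,123,-6,0,0,55,0.75,43,123,-6,0,0,55,0.75,43,123,-6,0,0,55,0.75,43,123,-6,0,0,55,0.75,43,123,-6,0,0,55,0.75,43,123,-6,0,0,55,0.75,43,123,-6,0,0,55,0.75,43,123,-6,0,0,55,0.75,43,123,-6,0,0,55,0.75]}}

```text
t: 37.35
position: [529.3, 113.5, 116.4]
tcp_rot: [0.128, 0.696, -0.503, 0.496]
force: [-0.1, -0.2, 0.1]
width: 64.4
```

```bash
cat > ga.py <<'E'
from h import *
T=tool(35,34.3,flip=-1); h=T[:,1]*[1,1,0]; h/=np.linalg.norm(h); g=np.array([639.3,187.1,0])-57*h; g[2]=31
E
python3 - <<'E'
from ga import *
st(); delta(g-50*T[:,1],T); c=imaging.camera('wrist'); save(c,'w30.png')
E
```

```text
t 37.35 p [529.3 113.5 116.4] j [-0.32  0.38 -1.23 -0.75  0.71  2.5 ] F [-0.1 -0.2  0.1] w 64.4
shift [26.8 60.7  1.2] turn [-0.1 -0.1 -0. ] rows>= 1.6
```

View pics/w30.png

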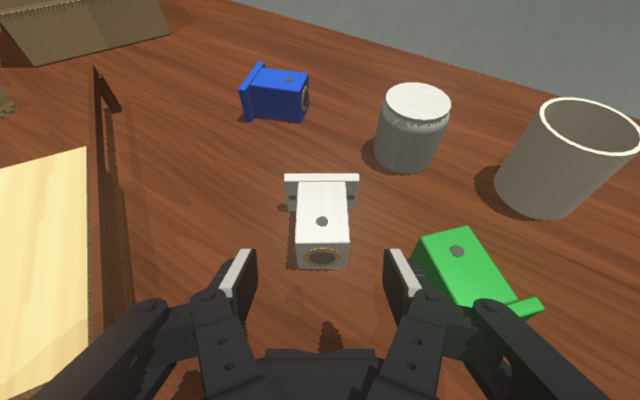

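```bash
python3 - <<'E'
from ga import *
c=ld('w29.npz'); X=ray(c,[(387.5,166),(388,222),(387,229),(397,218),(427,156)],48)
l=np.array([-h[1],h[0],0])
for x in X: d=x-g; print(x.round(0),'along',round(d@h,1),'lat',round(d@l,1))
E
```

```text
[625.  82.  48.] along -13.9 lat -78.9
[575.  41.  48.] along -78.5 lat -83.8
[567.  37.  48.] along -87.2 lat -83.3
[584.  36.  48.] along -73.7 lat -93.8
[658.  54.  48.] along -3.1 lat -120.5
```

Request:
{"name": "apply_moves", "arguments": {"deltas": [27,20,1,0,0,0,0.75,27,45,1,0,0,0,0.75,27,61,1,0,0,0,0.75,27,61,1,0,0,0,0.75,27,61,1,0,0,0,0.75,27,61,1,0,0,0,0.75]}}

```text
t: 37.9
position: [560.2, 132.2, 61.6]
tcp_rot: [0.128, 0.695, -0.504, 0.498]
force: [-0.5, 0.2, 0.4]
width: 63.9
```

```bash
python3 - <<'E'
from ga import *
st(); delta(g,T); c=imaging.camera('wrist'); save(c,'w31.png')
E
```

```text
t 37.9 p [560.2 132.2  61.6] j [-0.24  0.62 -1.2  -1.01  0.65  2.57] F [-0.5  0.2  0.4] w 63.9
shift [ 2.6 49.7 -0.9] turn [-0.1  0.1 -0.1] rows>= 1.2
```

View pics/w31.png

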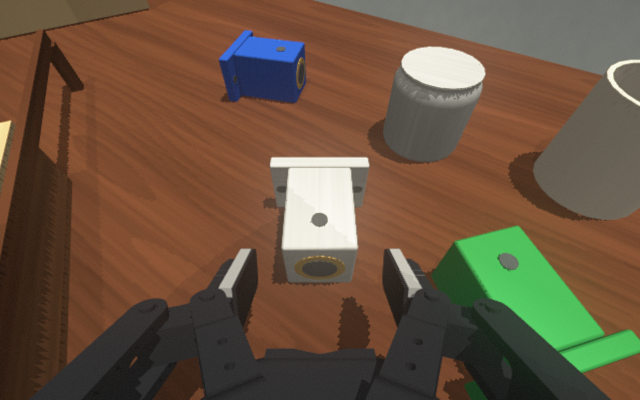

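Request:
{"name": "apply_moves", "arguments": {"deltas": [2,18,-1,0,0,0,0.75,2,36,-1,0,0,0,0.75,2,47,-1,0,0,0,0.75,2,50,-1,0,0,0,0.75,2,50,-1,0,0,0,0.75,2,50,-1,0,0,0,0.4,2,50,-1,0,0,0,0.4,2,50,-1,0,0,0,0.4,2,50,-1,0,0,0,0.4,2,50,-1,0,0,0,0.4,2,50,-1,0,0,0,0.4,2,50,-1,0,0,0,0.4], "force": 80}}

```text
t: 38.95
position: [592.3, 154.8, 31.3]
tcp_rot: [0.128, 0.695, -0.504, 0.497]
force: [-5.4, -4.5, 6.8]
width: 43.1
```

```bash
python3 - <<'E'
from ga import *
st(); c=imaging.camera('wrist'); save(c,'w32.png',None,.7); p,R=pose(); np.savez('graspA.npz',p=p,R=R); print(np.degrees(np.arcsin(-R[2,1])),np.degrees(np.arctan2(R[1,1],R[0,1])))
F,Rp=place('graspA.npz',(639.3,187.1),34.3,PK[1]); print(F); st()
E
```

```text
t 38.95 p [592.3 154.8  31.3] j [-0.16  0.73 -1.13 -1.09  0.6   2.65] F [-5.4 -4.5  6.8] w 43.1
34.888035651216725 34.09082306523056
flange in tool [-26.6  51.   -0.4]
[ 547.28365389 -301.94157561   65.03962208]
t 39.0 p [592.3 154.8  31.3] j [-0.16  0.73 -1.13 -1.09  0.6   2.65] F [-4.9 -3.3  8.2] w 43.3
```

View pics/w32.png

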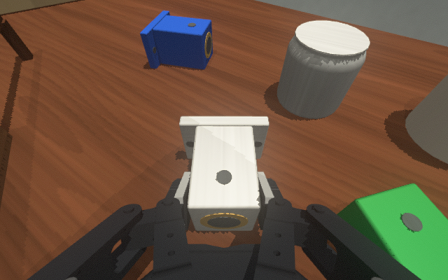

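Request:
{"name": "apply_moves", "arguments": {"deltas": [-20,-14,0,0,0,0,0.4,-50,-35,0,0,0,0,0.4,-80,-56,0,0,0,0,0.4,-115,-80,0,0,0,0,0.4,-125,-87,0,0,0,0,0.4,-125,-87,0,0,0,0,0.4]}}

```text
t: 39.5
position: [593.9, 155.0, 187.8]
tcp_rot: [0.13, 0.693, -0.504, 0.5]
force: [0.6, -0.3, -4.7]
width: 43.0
```

```bash
cat >> ga.py <<'E'
PA,RA=place('graspA.npz',(639.3,187.1),34.1,PK[1])
E
python3 - <<'E'
from ga import *
st(); c=imaging.camera('wrist'); save(c,'w33.png',None,.7);  delta(PA+[-30,0,130],RA)
E
```

```text
flange in tool [-26.6  51.   -0.4]
t 39.5 p [593.9 155.  187.8] j [-0.16  0.23 -1.04 -0.5   0.6   2.65] F [ 0.6 -0.3 -4.7] w 43.0
shift [ 174.8 -266.7  335.7] turn [ -23.7 -131.1  -48.8] rows>= 19.8
```

View pics/w33.png

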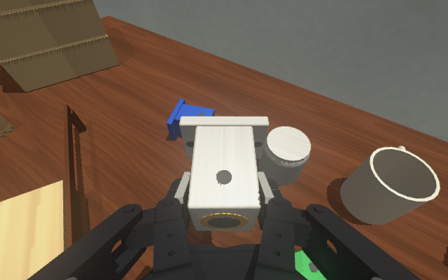

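Request:
{"name": "apply_moves", "arguments": {"deltas": [175,-267,336,-23.7,-131.1,-48.8,0.4,175,-267,336,-23.7,-131.1,-48.8,0.4,175,-267,336,-23.7,-131.1,-48.8,0.4,175,-267,336,-23.7,-131.1,-48.8,0.4,175,-267,336,-23.7,-131.1,-48.8,0.4,175,-267,336,-23.7,-131.1,-48.8,0.4,175,-267,336,-23.7,-131.1,-48.8,0.4,175,-267,336,-23.7,-131.1,-48.8,0.4,175,-267,336,-23.7,-131.1,-48.8,0.4,175,-267,336,-23.7,-131.1,-48.8,0.4,175,-267,336,-23.7,-131.1,-48.8,0.4,175,-267,336,-23.7,-131.1,-48.8,0.4]}}

```text
t: 40.55
position: [520.4, -277.3, 188.4]
tcp_rot: [-0.381, 0.348, -0.506, 0.692]
force: [2.1, 0.7, -4.9]
width: 43.0
```

```bash
python3 - <<'E'
from ga import *
st(); delta(PA+[-30,0,130],RA)
E
```

```text
flange in tool [-26.6  51.   -0.4]
t 40.55 p [ 520.4 -277.3  188.4] j [-0.86  0.32 -0.39  0.72  0.48  0.52] F [ 2.1  0.7 -4.9] w 43.0
shift [ 22.2 -12.   -3.8] turn [-10.7 -61.5 -23. ] rows>= 9.3
```

Request:
{"name": "apply_moves", "arguments": {"deltas": [22,-12,-4,-10.7,-61.5,-23,0.4,22,-12,-4,-10.7,-61.5,-23,0.4,22,-12,-4,-10.7,-61.5,-23,0.4,22,-12,-4,-10.7,-61.5,-23,0.4,22,-12,-4,-10.7,-61.5,-23,0.4,22,-12,-4,-10.7,-61.5,-23,0.4,22,-12,-4,-10.7,-61.5,-23,0.4,22,-12,-4,-10.7,-61.5,-23,0.4,22,-12,-4,-10.7,-61.5,-23,0.4,22,-12,-4,-10.7,-61.5,-23,0.4,22,-12,-4,-10.7,-61.5,-23,0.4,22,-12,-4,-10.7,-61.5,-23,0.4]}}

```text
t: 41.55
position: [517.4, -298.9, 195.4]
tcp_rot: [0.7, 0.085, 0.332, -0.626]
force: [-0.4, 0.4, -4.3]
width: 42.9
```

```bash
python3 - <<'E'
from ga import *
st(); delta(PA+[0,0,40],RA); c=imaging.camera('wrist'); save(c,'w34.png')
E
```

```text
flange in tool [-26.6  51.   -0.4]
t 41.55 p [ 517.4 -298.9  195.4] j [-0.76  0.11 -0.75  0.14  0.23 -0.33] F [-0.4  0.4 -4.3] w 42.9
shift [-27.9  90.8   7.6] turn [-0.1 -0.5 -0.1] rows>= 2.3
```

View pics/w34.png

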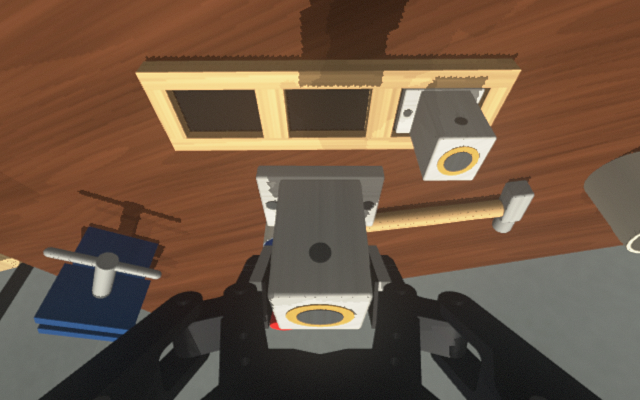

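Request:
{"name": "apply_moves", "arguments": {"deltas": [-28,20,8,0,-0.4,0,0.4,-28,50,8,0,-0.4,0,0.4,-28,80,8,0,-0.4,0,0.4,-28,91,8,0,-0.4,0,0.4,-28,91,8,0,-0.4,0,0.4,-28,91,8,0,-0.4,0,0.4,-28,91,8,0,-0.4,0,0.4]}}

```text
t: 42.18
position: [549.0, -302.9, 108.2]
tcp_rot: [0.702, 0.089, 0.33, -0.625]
force: [0.2, -0.1, -3.9]
width: 43.2
```

```bash
python3 - <<'E'
from ga import *
st(); delta(PA+[0,0,14],RA)
E
```

```text
flange in tool [-26.6  51.   -0.4]
t 42.18 p [ 549.  -302.9  108.2] j [-0.72  0.31 -0.81 -0.13  0.2  -0.3 ] F [ 0.2 -0.1 -3.9] w 43.2
shift [-18.3  22.7   0.5] turn [-0.   0.   0.2] rows>= 0.7
```

Request:
{"name": "apply_moves", "arguments": {"deltas": [-18,23,0.5,0,0,0,0.4,-18,23,0.5,0,0,0,0.4,-18,23,0.5,0,0,0,0.4,-18,23,0.5,0,0,0,0.4,-18,23,0.5,0,0,0,0.4,-18,23,0.5,0,0,0,0.4]}}

```text
t: 42.68
position: [548.6, -302.4, 80.6]
tcp_rot: [0.702, 0.09, 0.331, -0.624]
force: [0.6, -0.6, -4.9]
width: 43.0
```

```bash
python3 - <<'E'
from ga import *
st(); delta(PA+[0,0,14],RA); delta(PA,RA); c=imaging.camera('wrist'); save(c,'w35.png')
E
```

```text
flange in tool [-26.6  51.   -0.4]
t 42.68 p [ 548.6 -302.4   80.6] j [-0.72  0.37 -0.84 -0.22  0.2  -0.3 ] F [ 0.6 -0.6 -4.9] w 43.0
shift [-2.   0.5  0.2] turn [0.  0.1 0.4] rows>= 0.1
shift [-10.1  11.9   0.2] turn [0.  0.1 0.4] rows>= 0.4
```

View pics/w35.png

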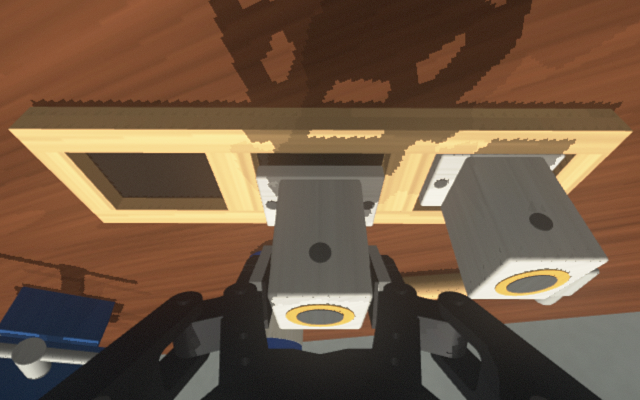

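Request:
{"name": "apply_moves", "arguments": {"deltas": [-2,0.5,0,0,0,0.4,0.4,-4,3.3,0,0,0,0.4,0.4,-6.5,7,0,0,0,0.4,0.4,-8.2,9.4,0,0,0,0.4,0.4,-9.4,11,0,0,0,0.4,0.4,-9.4,11,0,0,0,0.4,0.4,-9.4,11,0,0,0,0.4,0.4]}}

```text
t: 43.32
position: [547.1, -301.5, 65.1]
tcp_rot: [0.702, 0.087, 0.329, -0.626]
force: [-3.9, 2.4, 7.4]
width: 43.0
```

```bash
python3 - <<'E'
from ga import *
st(); delta(PA,RA); c=imaging.camera('wrist'); save(c,'w36.png')
E
```

```text
flange in tool [-26.6  51.   -0.4]
t 43.32 p [ 547.1 -301.5   65.1] j [-0.72  0.4  -0.85 -0.26  0.2  -0.3 ] F [-3.9  2.4  7.4] w 43.0
shift [ 0.3  0.2 -0.2] turn [-0.   0.1 -0.1] rows>= 0.0
```

View pics/w36.png

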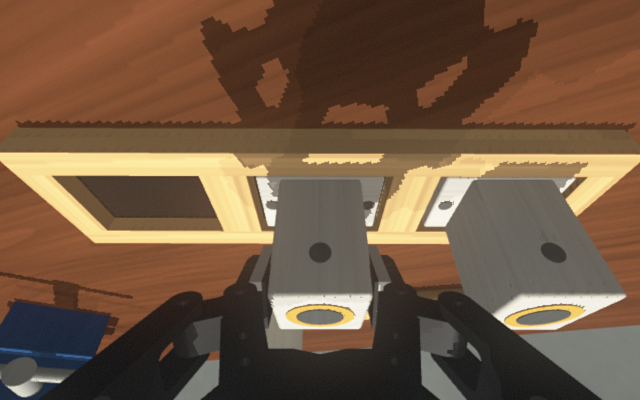

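Request:
{"name": "apply_moves", "arguments": {"deltas": [0,0,0,0,0,0,0.68,0,0,0,0,0,0,0.68,0,0,0,0,0,0,0.68,0,0,0,0,0,0,0.68,0,-15,0,0,0,0,0.68,0,-45,0,0,0,0,0.68,0,-85,0,0,0,0,0.68,0,-120,0,0,0,0,0.68,0,-150,0,0,0,0,0.68,0,-150,0,0,0,0,0.68]}}

```text
t: 44.2
position: [466.4, -271.4, 192.6]
tcp_rot: [0.703, 0.089, 0.329, -0.624]
force: [1.2, -1.6, 0.8]
width: 58.2
```

```bash
python3 - <<'E'
from ga import *
st(); c=imaging.camera('wrist'); save(c,'w37.png'); delta([480,-230,330],tool(0,0,jaw=70))
c=imaging.camera('scene'); save(c,'s37.png',(150,110,510,300),2.2)
E
```

```text
flange in tool [-26.6  51.   -0.4]
t 44.2 p [ 466.4 -271.4  192.6] j [-0.81  0.01 -0.88  0.12  0.25 -0.38] F [ 1.2 -1.6  0.8] w 58.2
shift [  77.6 -115.5   43.2] turn [ 0.4 -0.6 35. ] rows>= 4.9
```

View pics/w37.png

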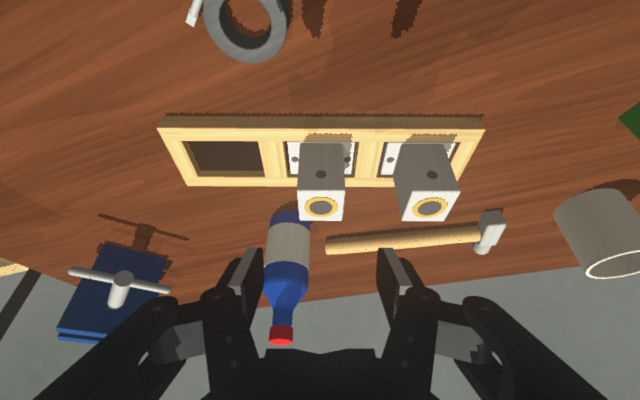

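View pics/s37.png

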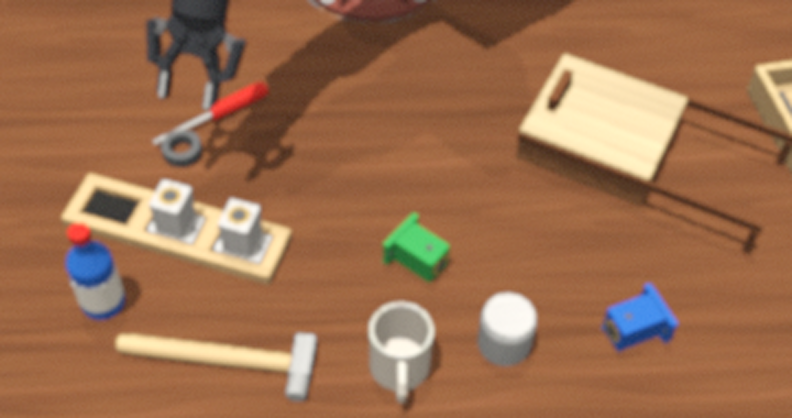

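Request:
{"name": "apply_moves", "arguments": {"deltas": [78,-115,43,0,0,35,0.68,78,-115,43,0,0,35,0.68,78,-115,43,0,0,35,0.68,78,-115,43,0,0,35,0.68,78,-115,43,0,0,35,0.68,78,-115,43,0,0,35,0.68,78,-115,43,0,0,35,0.68,78,-115,43,0,0,35,0.68,78,-115,43,0,0,35,0.68,78,-115,43,0,0,35,0.68]}}

```text
t: 45.13
position: [480.7, -229.9, 324.7]
tcp_rot: [-0.696, 0.129, -0.124, 0.696]
force: [-0.3, 0.5, 0.2]
width: 58.1
```

```bash
python3 - <<'E'
from h import *
st(); c=fix(imaging.camera('wrist')); save(c,'w38.png'); hsv=cv2.cvtColor(c['pixels'],cv2.COLOR_RGB2HSV)
m=((hsv[...,0]>15)&(hsv[...,0]<32)&(hsv[...,1]>140)&(hsv[...,2]>110)).astype(np.uint8); m[255:]=0
m=cv2.morphologyEx(m,cv2.MORPH_CLOSE,np.ones((3,3)))
cs,_=cv2.findContours(m,cv2.RETR_EXTERNAL,cv2.CHAIN_APPROX_NONE)
for k in cs:
    if cv2.contourArea(k)>60: 
        (e,ax,an)=cv2.fitEllipse(k); print(np.round(e,1),np.round(ax,1),ray(c,e,83)[0].round(1))
print(PK)
E
```

```text
t 45.13 p [ 480.7 -229.9  324.7] j [-0.58  0.28  0.04  1.34 -0.   -0.22] F [-0.3  0.5  0.2] w 58.1
[(517.6, -400.7), (554.2, -304.4), (590.7, -207.9)]
```

View pics/w38.png

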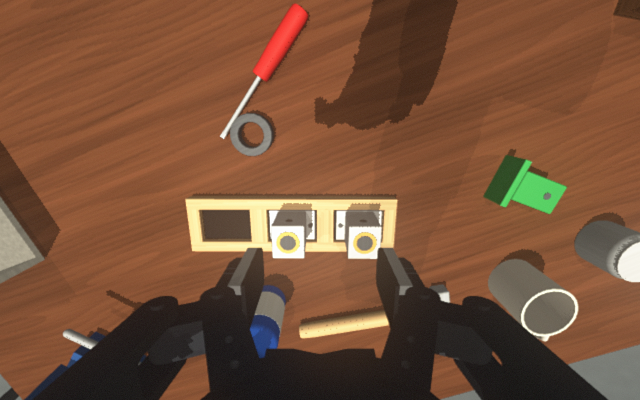

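```bash
python3 - <<'E'
from h import *
c=fix(imaging.camera('wrist'))
q=[(288.3,243),(365.5,242.5)]
print(ray(c,q,83).round(1)); print(proj(c,[[*PK[1],83],[*PK[2],83]]).round(1))
save(c,'w38c.png',(180,185,410,265),3.4)
E
```

```text
[[ 554.8 -303.3   83. ]
 [ 590.8 -205.4   83. ]]
[[287.4 242.9]
 [363.7 243. ]]
```

View pics/w38c.png

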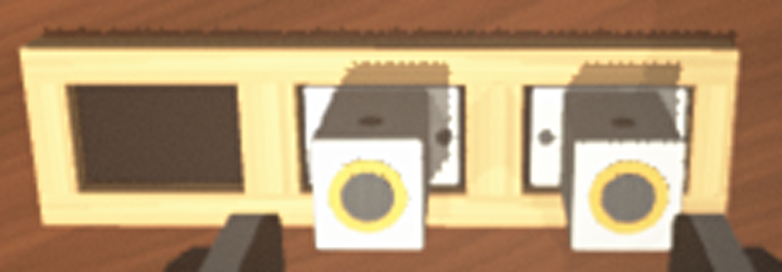

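```bash
python3 - <<'E'
from h import *
c=ld('w16.npz'); c3=ld('w3.npz')
for q in [(291,95),(295,265)]:
    X=ray(c,q,65)[0][:2]; print('lid near edge now',((X-OB)@EX).round(1))
for q in [(121.5,95),(150,265)]:
    X=ray(c3,q,55)[0][:2]; print('box near rim',((X-OB)@EX).round(1))
q=ray(c,(319,155),93)[0][:2]; print('handle',(q-OB)@EX)
st()
E
```

```text
lid near edge now -99.8
lid near edge now -100.6
box near rim -98.2
box near rim -101.5
handle -75.12661429482245
t 45.23 p [ 480.  -229.8  326.1] j [-0.58  0.28  0.04  1.34 -0.   -0.22] F [ 0.4 -0.2 -0.4] w 58.0
```

Lid flush (near edge −100.2 against rim −99.9), handle at −75 mm. Handing in.

```bash
python3 -c "
from bench import order; print(order.hand_in())"
```

```text
the job is handed in; nothing more can be done
None
```

The job is handed in at about 45 s of the 208 s allowed. No verdict came back.

- **Bearing blocks:** Two aluminium blocks were on the bench. One stands flange down in pocket 1 and the other in pocket 2. In the last wrist view their bores, at 83 mm height, lie about 1 and 2.5 mm from the pocket centres, so both are seated and upright.
- **Lidded box:** I opened the lid to its stop, about 159 mm, and put the spanner, strap and step block inside. I then pushed the lid shut. Its near edge measures −100 mm in the box frame against the rim at −100 mm, and the handle is at −75 mm, where it belongs when shut. After that only the two block transfers took place, and I did not look into the box again.
- **Other things:** I did not go near the green and blue look-alikes, the tools, bottle, tin, collar or mug. The last pictures show them where they started.

Three things did not go as expected:
- **Step block:** it was knocked a few centimetres before I picked it up, so I measured it again first.
- **Wrist camera:** it disagreed with the robot frame by about 2 mm. I corrected for this before setting the blocks down.
- **Last bore check:** the automatic ring detection found nothing, so I read the bore pixels by eye.

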